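# Put the weld test piece away in the sprung tray

### The arm

A 6-joint arm with a two-finger parallel gripper is mounted at the origin on the work surface. World frame = base frame: x ahead of the robot, y to its left, z up, the work surface at z = 0. Lengths are in m, angles in rad, forces in N, time in s.
With the tool pointing down it reaches from about 0.35 to 0.775 m from the base axis. Payload 7.3 kg.
Tool frame: the origin (TCP) lies at the very end of the fingers, on their centre line; the grasp point (between the pads) lies 19 mm behind it (robot.tcp_to_grasp is the distance from the TCP to the grasp point, in m); x points along the fingers, y is the direction in which the jaws open and shut, and the axes are right-handed (so a half turn about x gives the same grasp; the last joint's range is limited). The gripper opens to 92 mm and grips with 3 to 60 N. Pads are 19 mm wide; open, the fingers measure 130 mm over their backs; the gripper's body (75 mm by 190 mm) begins 47 mm behind the grasp point.
Start: joints at [1.136, 0.342, 1.524, -0, 1.275, -0.146], TCP at [0.15, 0.503, 0.189] pointing down, gripper open.
Joint ranges: [-2.53, 2.53], [-0.77, 2.02], [0.04, 2.7], [-1, 4.14], [0.28, 2.66], [-3.11, 3.11]. Speed limits (rad/s): [2.57, 2.57, 3.14, 3.14, 3.14, 3.14].

### API

Orientations are given as [roll, pitch, yaw] about the fixed x, y, z axes, in that order (R = Rz(yaw) Ry(pitch) Rx(roll)).
In Python, from cell import robot gives the robot as it stands.
- The arm moves only by the tool move_arm, never from a script. Its argument "increments" is a list of rows, each a list of 4 numbers: the shift along the tool's x, y, z normalised to -1 to 1, where 1 is 40 cm, then the turn about the tool's x normalised to -1 to 1, where 1 is 60 degrees. In form: [[dx, dy, dz, twist], ...]. A call has 1 to 5 rows; each row is the pose to reach, as a shift and turn from the pose commanded when the call began, along the tool's axes at that moment; what a row does not reach only later rows make up. A row lasts 1/8 s, in which the tool goes at most 62.5 mm and 10.7 degrees, less where a joint would pass 70% of its speed; a pose out of reach is approached as far as the arm can. A call with a number of a shift or a turn outside -1 to 1 is refused whole. A call with a gripper value outside its range is refused whole. "gripper" is the closure, from 0 (fully open) to 1 (shut), set as the call begins (left out, the last holds). The fingers move at their own pace and stop on an object; "squeeze" is the grip in N (left out, the last holds). Time passes only in rows, so rows that repeat a pose let the fingers close. It gives the time, the measured TCP pose, the force and the opening at its end, in the units of the state.
- robot.observe(): the state, without advancing time (a new reading comes with each control period).
- robot.read_camera(name): name is "side" or "top" or "wrist"; returns the picture (420x560x3 uint8, red, green, blue); there is no depth.
- robot.camera_params(name): a dict with "fx", "fy", "cx", "cy" (pixels), "R" (3x3) and "t" (3): a world point X has camera coordinates R X + t; the wrist camera has in their place "tool_from_camera" (4x4, takes a point from camera to tool coordinates, whose origin is the TCP and whose axes are the tool frame's). Camera axes: x right, y down, z forward; pixel columns grow to the right and rows downward; lengths in m; the calibration is good to about 2 mm. A picture is of the moment at which its call begins: read the wrist's pose just before it. camera_params takes no time and is no camera call.
- robot.hand_in(): hands the job in, once; it reports no verdict.
The state is a dict: "time": time; "qpos": joint angles; "qvel": joint speeds; "joint_efforts": joint torques, N m; "tool_pos": TCP position; "tool_rot": TCP orientation; "contact_force": force on the tool from outside, world axes, zero at the start; "torque": the same for the moment, N m; "opening": finger opening in m.
Only numpy, scipy, OpenCV 4.12 (cv2) and the standard library are available. Lean on these libraries where they do the work, as an engineer would, in place of code of your own. Each camera call takes 0.05 s, during which the arm holds its last target.

### The job

Press the round release button on the bench cabinet's sloping panel so that its tray springs out, lay the short square tube flat in the tray (do not drop it in), then push the tray home until it clicks and stays shut. Leave the can, the tin and the parts case where they stand, without knocking them.

Things in the scene. Friction and masses are not known exactly. Their poses are not given: they have to be found in the camera images.
- cabinet: Grey sheet-metal bench cabinet, fixed, 220 deep (x) x 210 wide (y), 162 mm high. Origin: centre of its underside; its -x axis points out of the front. Front face at x = -110 mm, 70 mm high; above it a panel slopes back and up at 40 degrees from level, to x = 0 at height 162 mm.
- button_top (a point): Centre of the outer face of the black round release button, 32 mm across, standing 12 mm proud of the sloping panel, mid-width. The point's z axis points out of the panel, 40 degrees from vertical towards the cabinet's front. Pushed along -z: travel 8 mm, 2 N at first, 5 N at the end; springs back. About 5 mm down it frees the tray.
- tray (a joint): How far the tray is out, m. 0: shut, latched. Once freed, a spring drives it out of the cabinet's front (cabinet -x) to its stop at 0.100 in about 1 s. Pushing it in takes 3 N at first, about 12 N near the end; it latches as it passes 0 (stop at -0.006), then stays between 0 and 0.003 when let go; unlatched it springs out again.
- tray_front (a point): Centre of the outer face of the tray's flat aluminium front panel (186 wide, 54 high, bottom edge 6 mm above the table), no handle. Axes as the cabinet's; it moves with the tray.
- tray_spot (a point): Point on the tray's inner floor (12 mm above the table), mid-width, 54 mm behind the front panel's outer face; axes as the cabinet's, moves with the tray. With the tray out, open floor reaches 48 mm in front, 46 mm behind and 71 mm to either side of it. Side walls 34 mm, front panel 48 mm higher than the floor.
- tube_center (a point): Centre of the steel square tube, 32 x 32 mm and 60 mm long, 5 mm wall, about 0.16 kg, lying on the table; x axis along its length, z up. Starts left or right of the cabinet, within 40 degrees of square.
- can: Plain aluminium spray can, 56 mm diameter, 160 mm high, standing loose close to the tube, off one end or one side of it, about 95 mm from its centre. Origin: centre of its underside. Leave it.
- tin: Squat steel tin, 52 mm diameter, 38 mm high, standing loose about 95 mm from the tube's centre, at the end or side where the can is not. Origin: centre of its underside. Leave it.
- case: Clear plastic parts case with white lid, fixed, 176 x 116 mm, 46 mm high, with pliers on it (together 57 mm high). Origin: centre of its underside. Leave it.
- bar_mid (a point): Middle of the axis of the cabinet's fixed steel carrying bar, 16 mm thick, 190 mm long across the cabinet (along its y), 98 mm higher than the button's face and 14 mm behind it; at each end an arm runs back to the cabinet's top. It is in the way of a tool held upright over the button.
There are look-alikes about, which are no part of the job. What is shaped like the part that bears tube_center but orange, pink or turquoise is not meant.

How it is judged:
On the way, in this order (a step that is already met when the one before it is completed fails the run):
1. the tray has sprung out (value of joint tray above 0.09 m), for 0.1 s.
2. the tube lies flat in the open tray, let go (value of joint tray above 0.06 m and x of tube_center in the frame of tray_spot between -0.048 and 0.08 m and y of tube_center in the frame of tray_spot between -0.07 and 0.07 m and z of tube_center in the frame of tray_spot between 0.012 and 0.02 m and contact force between the fingers and tube below 0.3 N), for 0.2 s.
At the end, for the whole second after the job is handed in: The tray is latched shut by itself (within 4 mm of home, at rest) with the tube lying flat on the floor inside it (its centre 12 to 20 mm above the tray's floor) (value of joint tray below 0.004 m and velocity of joint tray below 0.01 m/s and x of tube_center in the frame of tray_spot between -0.048 and 0.11 m and y of tube_center in the frame of tray_spot between -0.07 and 0.07 m and z of tube_center in the frame of tray_spot between 0.012 and 0.02 m); the robot touches nothing.
It fails at once if the can is shifted more than 30 mm or tipped over (distance of can from where it was at the start of the episode above 0.03 m or angle between can's own z axis and vertical above 0.5 rad).
It fails at once if the tin is shifted more than 30 mm or tipped over (distance of tin from where it was at the start of the episode above 0.03 m or angle between tin's own z axis and vertical above 0.5 rad).
It fails at once if the parts case is hit with more than 20 N (contact force between any of the arm, the fingers and case above 20 N).
It fails at once if the tube is dropped (falls free at over 0.9 m/s) (contact force between the fingers and tube below 0.05 N and linear speed of tube above 0.9 m/s).
It also fails if it takes over 64 s, if anything falls off the work surface, if the arm or the gripper's body presses on something with over 40 N, if the wrist force passes 120 N, or if a joint passes its speed limit or range.

## Working session

There is one attempt and no reset: what is moved stays moved. The work goes in short steps, Python scripts to look and compute and a tool call to move; the robot and the scene stay as the last step left them, time stands still between calls to the robot, and variables do not carry over. Pictures are saved under pics/ and viewed, and the job is handed in when it is done.

Besides the shell and the picture viewer there is one more tool, called after "Request:" as name(argument=value, ...), one argument or row to a line, values as JSON. move_arm: Moves the arm, as the interface text tells. Its arguments: {"type":"object","properties":{"increments":{"type":"array","items":{"type":"array","items":{"type":"number"}}},"gripper":{"type":"number"},"squeeze":{"type":"number"}},"required":["increments"]}

```bash
ls; mkdir -p pics
python3 - <<'E'
from cell import robot
import cv2
print(robot.observe())
for n in ["side","top","wrist"]:
    im=robot.read_camera(n); cv2.imwrite(f"pics/{n}0.png",im[:,:,::-1]); print(n,robot.camera_params(n))
E
```

```text
pics
{'time': 0.0, 'qpos': array([ 1.13602810e+00,  3.42713179e-01,  1.52502098e+00, -1.89508795e-05,
        1.27535089e+00, -1.46008353e-01]), 'qvel': array([ 0.00143857, -0.00066339,  0.00040599,  0.00026959,  0.0001177 ,
        0.00060358]), 'joint_efforts': array([-2.66016259e-04, -4.31237733e+01, -2.44220299e+01,  7.19393953e-02,
        5.58361982e-02, -1.01184066e-04]), 'tool_pos': array([0.1492979 , 0.50285332, 0.18814855]), 'tool_rot': array([-1.70466272,  1.56930382, -1.99341706]), 'contact_force': array([ 0.50837112, -0.45397863,  0.76598649]), 'torque': array([-0.02165083,  0.03957468, -0.01400236]), 'opening': 0.09139352121696948}
side {'fx': 475.24717439535107, 'fy': 475.24717439535107, 'cx': 279.09359432199324, 'cy': 209.2640187681151, 'R': array([[ 0.98712276, -0.15901032,  0.01744634],
       [-0.11098754, -0.75934725, -0.64115016],
       [ 0.11519732,  0.63095759, -0.76721711]]), 't': array([-0.50232667,  0.176267  ,  1.30844174])}
top {'fx': 503.47919024268214, 'fy': 503.47919024268214, 'cx': 283.316618865071, 'cy': 205.01458611679465, 'R': array([[-0.01109597, -0.99969918,  0.02187308],
       [-0.99491033,  0.00884665, -0.10037511],
       [ 0.10015141, -0.02287552, -0.99470921]]), 't': array([0.02429895, 0.54639525, 1.3011644 ])}
wrist {'fx': 340.5262871214207, 'fy': 340.5262871214207, 'cx': 284.54114580364865, 'cy': 210.97467533932618, 'tool_from_camera': array([[-1.69242962e-04, -2.60007396e-01,  9.65606610e-01,
        -1.96989069e-01],
       [ 9.99999800e-01,  5.44879152e-04,  3.21989860e-04,
        -1.46926004e-04],
       [-6.09858656e-04,  9.65606471e-01,  2.60007252e-01,
        -7.00826615e-02],
       [ 0.00000000e+00,  0.00000000e+00,  0.00000000e+00,
         1.00000000e+00]])}
```

View pics/side0.png

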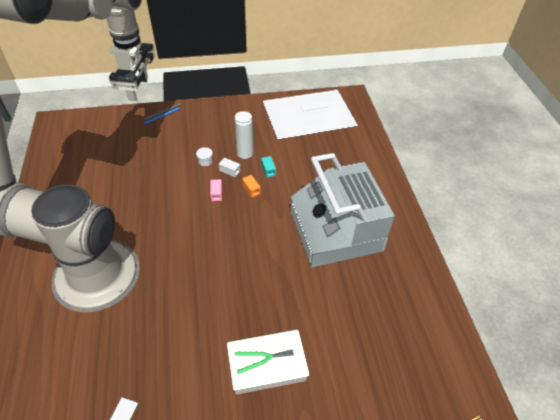

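View pics/top0.png

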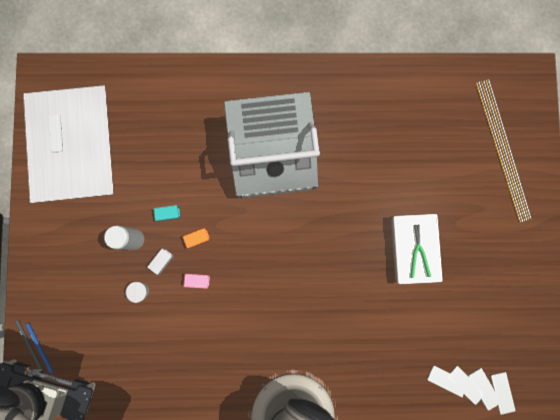

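View pics/wrist0.png

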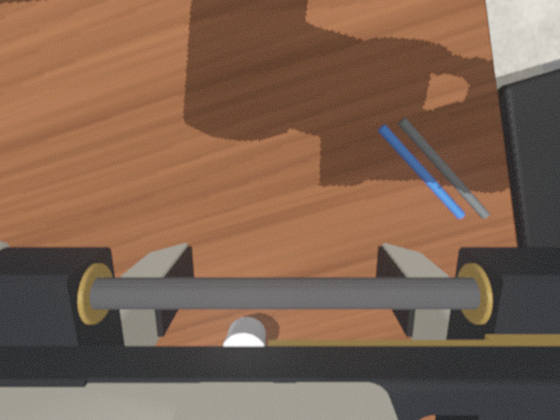

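Candidates for the tube in the top picture: grey/white block at (160,261), turquoise (167,213), orange (196,238) and pink (196,281). Only the grey one fits the description. I'll check it in close crops.

Run:
```python
import cv2
t=cv2.imread("pics/top0.png"); s=cv2.imread("pics/side0.png")
cv2.imwrite("pics/c1.png",cv2.resize(t[200:310,90:240],None,fx=5,fy=5,interpolation=cv2.INTER_CUBIC))
cv2.imwrite("pics/c2.png",cv2.resize(t[85:205,210:330],None,fx=5,fy=5,interpolation=cv2.INTER_CUBIC))
cv2.imwrite("pics/c3.png",cv2.resize(s[100:210,185:305],None,fx=5,fy=5,interpolation=cv2.INTER_CUBIC))
cv2.imwrite("pics/c4.png",cv2.resize(s[145:270,280:400],None,fx=4.8,fy=4.8,interpolation=cv2.INTER_CUBIC))
```

```text
(no output)
```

View pics/c1.png

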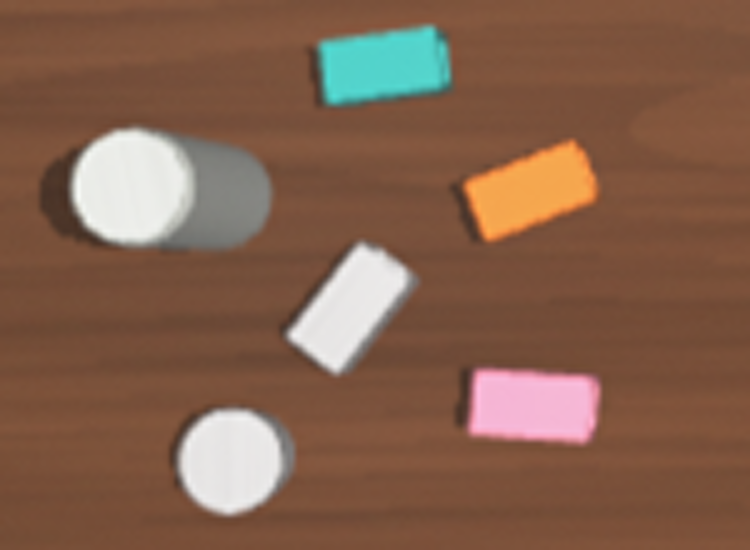

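View pics/c2.png

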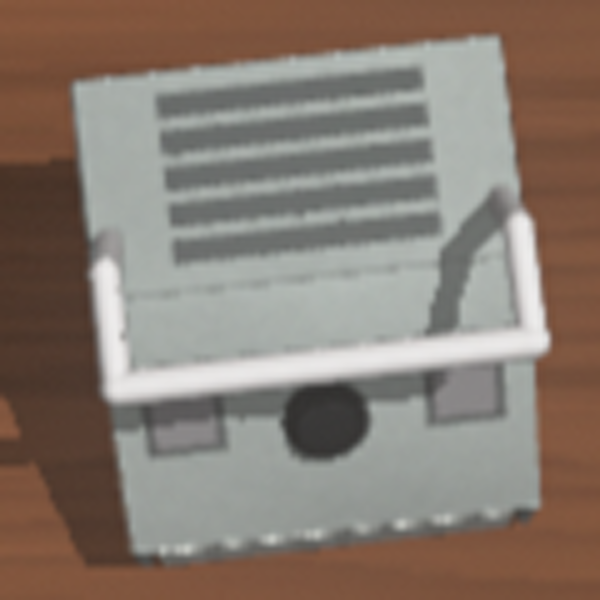

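View pics/c3.png

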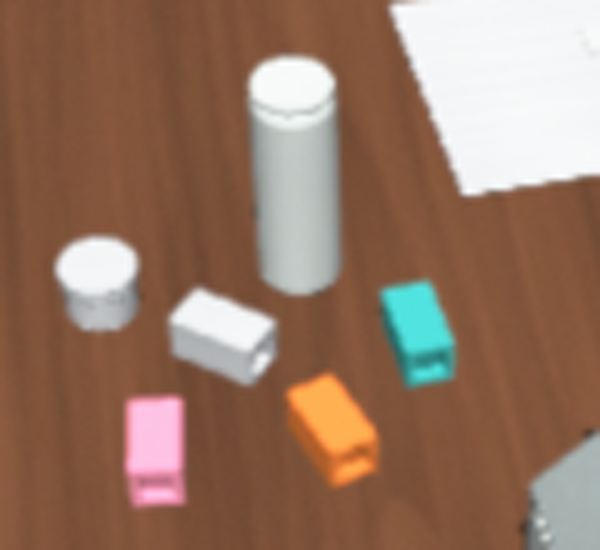

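View pics/c4.png

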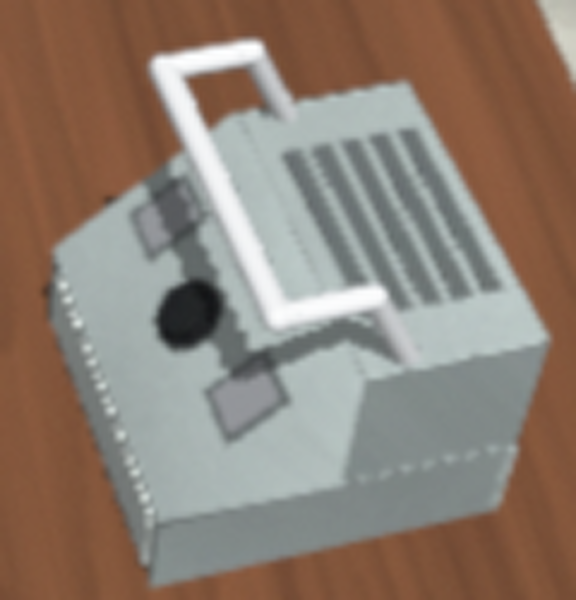

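```bash
cat > h.py <<'E'
import numpy as np, json, os
from scipy.optimize import least_squares
from cell import robot
C={n:robot.camera_params(n) for n in ("side","top")}
def proj(n,X):
    c=C[n]; p=np.atleast_2d(X)@c["R"].T+c["t"]; return np.c_[c["fx"]*p[:,0]/p[:,2]+c["cx"],c["fy"]*p[:,1]/p[:,2]+c["cy"]]
def ray(n,uv,z):
    c=C[n]; d=c["R"].T@np.array([(uv[0]-c["cx"])/c["fx"],(uv[1]-c["cy"])/c["fy"],1]); o=-c["R"].T@c["t"]
    return o+d*(z-o[2])/d[2]
def T2(p,l):
    c,s=np.cos(p[2]),np.sin(p[2]); l=np.atleast_2d(l); return np.c_[p[0]+c*l[:,0]-s*l[:,1],p[1]+s*l[:,0]+c*l[:,1],l[:,2]]
E
python3 - <<'E'
from h import *
t=lambda x,y:(210+x/5,85+y/5); s=lambda x,y:(280+x/4.8,145+y/4.8)
L=[("top",(.11,.105,.162),t(75,82)),("top",(.11,-.105,.162),t(498,38)),
("top",(-.11,.105,.07),t(131,550)),("top",(-.11,-.105,.07),t(541,510)),
("side",(.11,-.105,.162),s(548,338)),("side",(.11,.105,.162),s(408,85)),("side",(0,-.105,.162),s(365,378)),("side",(-.11,-.105,.07),s(155,522)),("side",(-.11,.105,.07),s(55,248)),("side",(-.11,-.105,.0),s(150,585))]
def res(p): return np.concatenate([(proj(n,T2(p,l))[0]-uv) for n,l,uv in L])
r=least_squares(res,[.6,0,0.1],loss="soft_l1"); p=r.x; print("cab",p); print(res(p).reshape(-1,2).round(1))
# button centre & bar: along u
def r2(q): 
    b=[-.11+q[0]*np.cos(.698)-.012*np.sin(.698),q[1],.07+q[0]*np.sin(.698)+.012*np.cos(.698)]
    return np.concatenate([proj("top",T2(p,b))[0]-t(326,420),proj("side",T2(p,b))[0]-s(188,314)])
q=least_squares(r2,[.07,0]).x; b=np.array([-.11+q[0]*np.cos(.698)-.012*np.sin(.698),q[1],.07+q[0]*np.sin(.698)+.012*np.cos(.698)])
print("button",q,b,T2(p,b),r2(q))
for y,uvt,uvs in((.095,t(112,390),s(160,66)),(-.095,t(545,343),s(275,318))):
    B=b+[.014,0,.098];B[1]=y; print("bar",T2(p,B),proj("top",T2(p,B))[0]-uvt,proj("side",T2(p,B))[0]-uvs)
c=lambda x,y:(90+x/5,200+y/5); d=lambda x,y:(185+x/5,100+y/5)
K=np.array([ray("top",c(*a),.032)[:2] for a in((368,245),(415,276),(340,373),(288,335))]); print("tube",K,K.mean(0),[np.linalg.norm(K[i]-K[i-1]) for i in range(4)],np.degrees(np.arctan2(*(K[0]+K[1]-K[2]-K[3])[::-1])))
K=np.array([ray("side",d(*a),.032)[:2] for a in((198,290),(277,325),(250,358),(170,320))]); print("tube side",K.mean(0))
print("tin",ray("top",c(230,461),.038),ray("side",d(97,266),.038)); print("can",ray("top",c(132,187),.16),ray("side",d(292,82),.16))
print("case",ray("top",(418,250),.046))
E
```

```text
cab [0.68681157 0.04667058 0.10241651]
[[-1.   0. ]
 [ 0.7 -0.1]
 [-0.   0.9]
 [-0.5 -0.1]
 [ 0.9  0.8]
 [ 0.4 -1.1]
 [-0.2  0.6]
 [ 0.4 -0.4]
 [-0.2 -0.1]
 [-0.3  0.7]]
button [ 0.07100263 -0.0030429 ] [-0.06331506 -0.0030429   0.124826  ] [[0.62413939 0.03717045 0.124826  ]] [ 1.18407084  0.74580974 -0.09102721 -1.61123825]
bar [[0.62804236 0.13613093 0.222826  ]] [ 0.58831255 -2.00603192] [ 2.39041839 -0.7154359 ]
bar [[ 0.6474675  -0.05287347  0.222826  ]] [-2.78847827 -1.59390579] [ 1.91712979 -1.30435394]
tube [[0.43428698 0.3306436 ]
 [0.4180213  0.30621285]
 [0.36865622 0.34418074]
 [0.38842672 0.3711566 ]] [0.40234781 0.33804844] [np.float64(0.06119204973968641), np.float64(0.0293501940908785), np.float64(0.06227737977519414), np.float64(0.03344502195488435)] -39.493971768613164
tube side [0.40027877 0.33754262]
tin [0.32492741 0.39815844 0.038     ] [0.3226271  0.39624695 0.038     ]
can [0.46052186 0.41357399 0.16      ] [0.45888685 0.41626244 0.16      ]
case [ 0.42439094 -0.32871248  0.046     ]
```

```bash
cat >> h.py <<'E'
from scipy.spatial.transform import Rotation as Ro
def tool():
    o=robot.observe(); return np.array(o["tool_pos"]),Ro.from_euler("xyz",o["tool_rot"]).as_matrix(),o
def go(pos,adeg,base=None):
    """normalised shift+twist to reach pos with tool-y at world angle adeg"""
    p,R,o=tool(); a=np.degrees(np.arctan2(R[1,1],R[0,1]))
    d=R.T@(np.array(pos)-p); tw=-((adeg-a+180)%360-180)
    print("t",round(o["time"],2),"p",p.round(4),"a",round(a,2),"q",np.array(o["qpos"]).round(2),"open",round(o["opening"],4),"F",np.array(o["contact_force"]).round(1))
    print(" tilt",R[:,0].round(4)," shift mm",(d*1000).round(1),"norm",(d/.4).round(4),"twist",round(tw,1),round(tw/60,4)); return d/.4,tw/60
E
python3 - <<'E'
from h import *
go([.4015,.338,.12],140.5); go([.4015,.338,.12],-39.5)
E
```

```text
t 0.15 p [0.1493 0.503  0.1883] a 73.45 q [ 1.14  0.34  1.52  0.    1.28 -0.15] open 0.0921 F [-0.3 -1.1 -0.8]
 tilt [-5.0e-04 -1.1e-03 -1.0e+00]  shift mm [ 68.4 -86.2 288.7] norm [ 0.1709 -0.2156  0.7218] twist -67.0 -1.1174
t 0.15 p [0.1493 0.503  0.1883] a 73.45 q [ 1.14  0.34  1.52  0.    1.28 -0.15] open 0.0921 F [-0.3 -1.1 -0.8]
 tilt [-5.0e-04 -1.1e-03 -1.0e+00]  shift mm [ 68.4 -86.2 288.7] norm [ 0.1709 -0.2156  0.7218] twist 113.0 1.8826
```

Request:
move_arm(
  increments=[
    [0,-0.215,0.72,-0.85],
    [0,-0.215,0.72,-0.85],
    [0,-0.215,0.72,-0.85],
    [0,-0.215,0.72,-0.85],
    [0,-0.215,0.72,-0.85],
  ],
  gripper=0.17,
  squeeze=40,
)

```text
time: 0.78
tool_pos: [0.3838, 0.3504, 0.1887]
tool_rot: [2.331, 1.571, 2.882]
contact_force: [0.9, -0.1, 1.1]
opening: 0.0765
```

Run:
```python
from h import *
go([.4015,.338,.12],140.5)
```

```text
t 0.78 p [0.3838 0.3504 0.1887] a 121.57 q [ 0.59  0.33  1.54  0.    1.27 -1.53] open 0.0765 F [ 0.9 -0.1  1.1]
 tilt [-2.e-04  1.e-04 -1.e+00]  shift mm [ 68.7 -19.8   8.6] norm [ 0.1718 -0.0496  0.0214] twist -18.9 -0.3155
```

Request:
move_arm(
  increments=[
    [0.0,0,0,-0.25],
    [0.0,0,0,-0.25],
    [0,0,0,-0.25],
  ],
)

```text
time: 1.15
tool_pos: [0.3826, 0.3514, 0.1886]
tool_rot: [2.855, 1.57, -2.622]
contact_force: [-0.3, -1.1, 0.3]
opening: 0.0762
```

Run:
```python
from h import *
go([.4015,.338,.12],140.5)
import cv2
cv2.imwrite("pics/w1.png",robot.read_camera("wrist")[:,:,::-1])
cv2.imwrite("pics/t1.png",cv2.resize(robot.read_camera("top")[180:330,80:280],None,fx=4,fy=4)[:,:,::-1])
go([.4015,.338,.12],140.5)
```

```text
t 1.15 p [0.3826 0.3514 0.1886] a 136.17 q [ 0.6   0.33  1.54  0.    1.27 -1.78] open 0.0762 F [-0.3 -1.1  0.3]
 tilt [-5.e-04 -3.e-04 -1.e+00]  shift mm [ 68.6 -22.9   3.5] norm [ 0.1714 -0.0572  0.0087] twist -4.3 -0.0722
t 1.25 p [0.3825 0.3516 0.1887] a 136.16 q [ 0.6   0.33  1.54  0.    1.27 -1.78] open 0.0765 F [-0.5 -0.6 -1. ]
 tilt [-2.e-04 -1.e-04 -1.e+00]  shift mm [ 68.7 -23.2   3.4] norm [ 0.1717 -0.0579  0.0085] twist -4.3 -0.0724
```

View pics/w1.png

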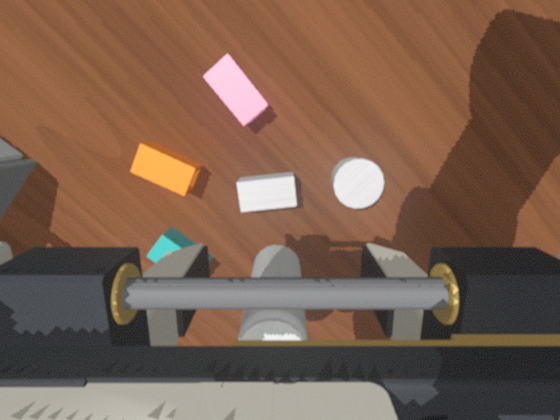

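Run:
```python
import cv2
w=cv2.imread("pics/w1.png"); cv2.imwrite("pics/w1c.png",cv2.resize(w[150:230,220:320],None,fx=7,fy=7,interpolation=cv2.INTER_CUBIC))
```

```text
(no output)
```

View pics/w1c.png

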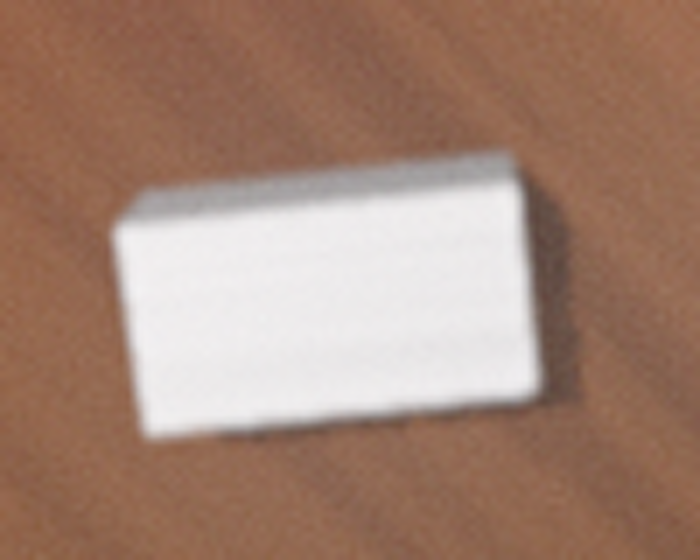

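Close crop: this is the grey-white steel tube. Its top face corners are at about (115,228), (520,185), (541,398) and (147,435) in the crop, which I'll turn into a position.

```bash
cat >> h.py <<'E'
def wray(uv,z,p,R):
    c=robot.camera_params("wrist"); M=c["tool_from_camera"]; d=R@M[:3,:3]@np.array([(uv[0]-c["cx"])/c["fx"],(uv[1]-c["cy"])/c["fy"],1]); o=p+R@M[:3,3]
    return o+d*(z-o[2])/d[2]
E
python3 - <<'E'
from h import *
p,R,o=tool()
K=np.array([wray((220+x/7,150+y/7),.032,p,R)[:2] for x,y in((115,228),(520,185),(541,398),(147,435))]); print(K,K.mean(0),[np.linalg.norm(K[i]-K[i-1]) for i in range(4)],np.degrees(np.arctan2(*(K[0]+K[3]-K[2]-K[1])[::-1])))
print("tin",wray((360,184),.038,p,R))
go([*K.mean(0),.10],140.5)
E
```

```text
[[0.41480756 0.31260067]
 [0.36640754 0.35000139]
 [0.38667558 0.37612965]
 [0.43443234 0.33845877]] [0.40058076 0.34429762] [np.float64(0.03246187863118967), np.float64(0.06116678828986198), np.float64(0.03306780181317045), np.float64(0.06082601080647044)] -37.97990222628778
tin [0.32218466 0.40201552 0.038     ]
t 1.25 p [0.3825 0.3516 0.1887] a 136.16 q [ 0.6   0.33  1.54  0.    1.27 -1.78] open 0.0765 F [-0.5 -0.6 -1. ]
 tilt [-2.e-04 -1.e-04 -1.e+00]  shift mm [ 88.7 -18.1   7.3] norm [ 0.2217 -0.0454  0.0183] twist -4.3 -0.0724
```

Request:
move_arm(
  increments=[
    [0.2,-0.05,0.013,-0.085],
    [0.2,-0.05,0.013,-0.085],
    [0.2,-0.05,0.013,-0.085],
  ],
)

```text
time: 1.62
tool_pos: [0.3998, 0.341, 0.1074]
tool_rot: [2.784, 1.567, -2.604]
contact_force: [0.3, 0.3, 0.3]
opening: 0.0765
```

Run:
```python
from h import *
import cv2
go([.401,.341,.005],141.3)
cv2.imwrite("pics/w2.png",robot.read_camera("wrist")[:,:,::-1])
```

```text
t 1.62 p [0.3998 0.341  0.1074] a 141.27 q [ 0.56  0.43  1.64  0.    1.08 -1.91] open 0.0765 F [0.3 0.3 0.3]
 tilt [-0.003  -0.0018 -1.    ]  shift mm [102.4  -1.1   1.1] norm [ 0.2561 -0.0027  0.0028] twist -0.0 -0.0005
```

View pics/w2.png

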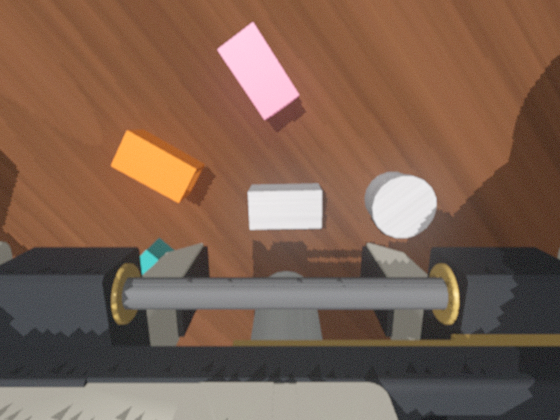

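Run:
```python
from h import *
p,R,o=tool()
K=np.array([wray(a,.032,p,R) for a in((248.5,191),(321,190.5),(322.5,228.5),(249,229.5))]); print((K-p)@R*1000, ((K-p)@R*1000).mean(0),K.mean(0))
print("tin",(wray((404,206),.038,p,R)-p)@R*1000)
go([*K.mean(0)[:2],.005],141.3)
```

```text
[[ 76.82825505 -29.27686386 -13.20097193]
 [ 76.85025451  30.14895975 -13.65195968]
 [ 76.82940338  32.34374145  19.04488094]
 [ 76.80612085 -29.74463041  19.96517431]] [76.82850845  0.86780173  3.03928091] [0.40161746 0.34455565 0.032     ]
tin [70.86709606 97.2051765  -2.10909399]
t 1.68 p [0.4004 0.3417 0.1088] a 141.3 q [ 0.56  0.42  1.64  0.    1.08 -1.91] open 0.0761 F [ 0.3 -0.4  1. ]
 tilt [-7.e-04 -3.e-04 -1.e+00]  shift mm [103.8   0.9   3.1] norm [0.2596 0.0021 0.0076] twist -0.0 -0.0001
```

Request:
move_arm(
  increments=[
    [0.1,0.002,0.006,0],
    [0.2,0.002,0.006,0],
    [0.257,0.002,0.006,0],
    [0.257,0.002,0.006,0],
  ],
)

```text
time: 2.17
tool_pos: [0.4012, 0.3441, 0.006]
tool_rot: [2.706, 1.57, -2.681]
contact_force: [0.4, 0.5, -0.3]
opening: 0.0761
```

Request:
move_arm(
  increments=[
    [0,0,0,0],
    [0,0,0,0],
    [0,0,0,0],
    [0,0,0,0],
  ],
  gripper=0.6,
  squeeze=40,
)

```text
time: 2.68
tool_pos: [0.4018, 0.344, 0.0065]
tool_rot: [-0.266, 1.57, 0.63]
contact_force: [0.4, -0.4, -0.7]
opening: 0.0408
```

Run:
```python
from h import *
go([.4,.16,.09],141.3)
```

```text
t 2.67 p [0.4018 0.344  0.0065] a 141.34 q [ 0.56  0.57  1.74  0.    0.84 -1.9 ] open 0.0408 F [ 0.4 -0.4 -0.7]
 tilt [ 7.e-04  5.e-04 -1.e+00]  shift mm [ -83.6 -113.6 -144.7] norm [-0.209  -0.284  -0.3618] twist 0.0 0.0006
```

Run:
```python
from h import *
import cv2
cv2.imwrite("pics/w3.png",robot.read_camera("wrist")[:,:,::-1])
cv2.imwrite("pics/s3.png",cv2.resize(robot.read_camera("side")[60:220,140:340],None,fx=4,fy=4)[:,:,::-1][:600])
```

```text
(no output)
```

View pics/w3.png

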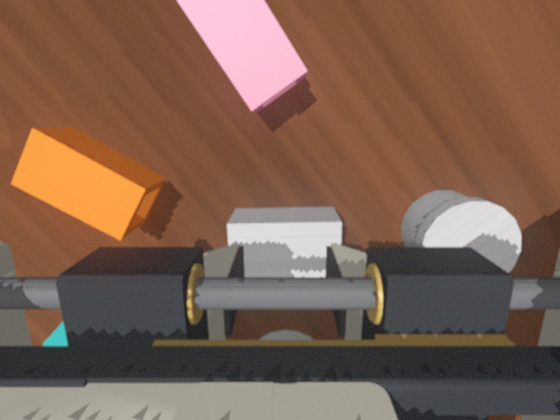

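View pics/s3.png

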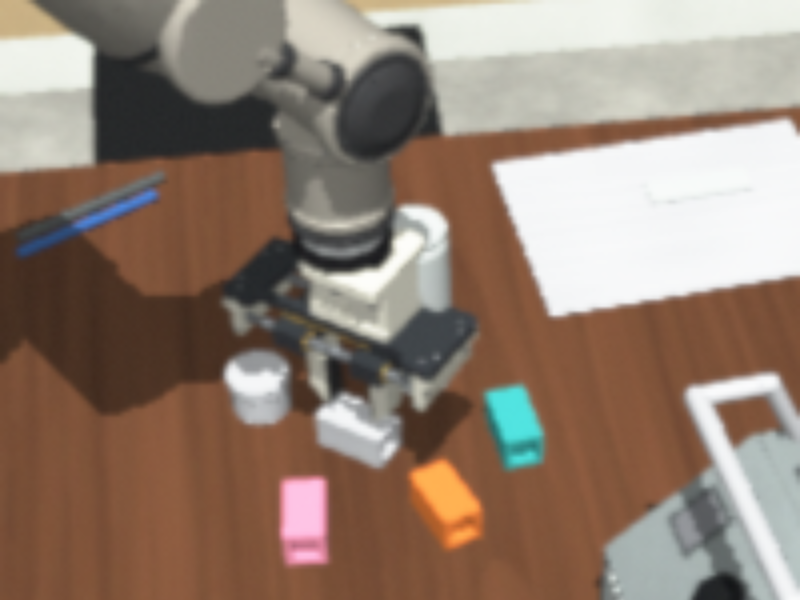

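Run:
```python
from h import *
import cv2
p,R,o=tool()
print(o["opening"],p)
im=robot.read_camera("side")
pts=[]
for y in(-.02,.02,-.03,.03):
  for x in(0,-.047):
    q=proj("side",p+R@np.array([x,y,0]))[0]; pts.append(q); 
f=6; c=cv2.resize(im[125:195,190:300],None,fx=f,fy=f,interpolation=cv2.INTER_CUBIC)[:,:,::-1].copy()
for q in pts: cv2.circle(c,(int((q[0]-190+.5)*f),int((q[1]-125+.5)*f)),3,(0,0,255),-1)
cv2.imwrite("pics/s4.png",c)
K=np.array([wray(a,.032,p,R) for a in((229,231),(341,230))]);print((K-p)@R*1000,K)
```

```text
0.037865532167690154 [0.40161199 0.34395626 0.00621313]
[[-25.79043756 -29.10119361 -12.90450637]
 [-25.79219536  30.12634293 -13.49990973]] [[0.41626578 0.31569222 0.032     ]
 [0.36964892 0.35223156 0.032     ]]
```

View pics/s4.png

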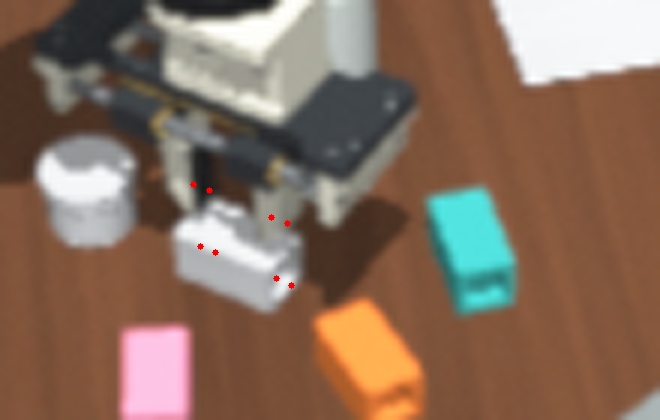

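Run:
```python
from h import *
import cv2
c=robot.camera_params("wrist"); M=np.linalg.inv(c["tool_from_camera"])
def wp(X): q=(M@np.append(X,1))[:3]; return (c["fx"]*q[0]/q[2]+c["cx"],c["fy"]*q[1]/q[2]+c["cy"])
for x in (0,-.019,-.03,-.047):
  for z in (-.0095,.0095): print(x,z,np.round(wp([x,.019,z]),0), "backs",np.round(wp([x,.038,z]),0))
print("tube bottom front edge",wp([.006,.03,-.0135]),"far top",wp([-.026,.03,.019]))
im=robot.read_camera("wrist"); cv2.imwrite("pics/w4.png",cv2.resize(im[190:350,200:370],None,fx=3.7,fy=3.7,interpolation=cv2.INTER_CUBIC)[:,:,::-1])
im=robot.read_camera("top"); cv2.imwrite("pics/t4.png",cv2.resize(im[190:310,80:220],None,fx=5,fy=5,interpolation=cv2.INTER_CUBIC)[:,:,::-1])
```

```text
0 -0.0095 [315. 223.] backs [347. 223.]
0 0.0095 [315. 252.] backs [345. 252.]
-0.019 -0.0095 [319. 233.] backs [353. 233.]
-0.019 0.0095 [318. 265.] backs [351. 265.]
-0.03 -0.0095 [321. 240.] backs [357. 240.]
-0.03 0.0095 [320. 273.] backs [355. 273.]
-0.047 -0.0095 [324. 252.] backs [365. 252.]
-0.047 0.0095 [323. 289.] backs [362. 289.]
tube bottom front edge (np.float64(332.57623250652995), np.float64(213.8666899693318)) far top (np.float64(338.2611256775605), np.float64(286.03020715045665))
```

View pics/w4.png

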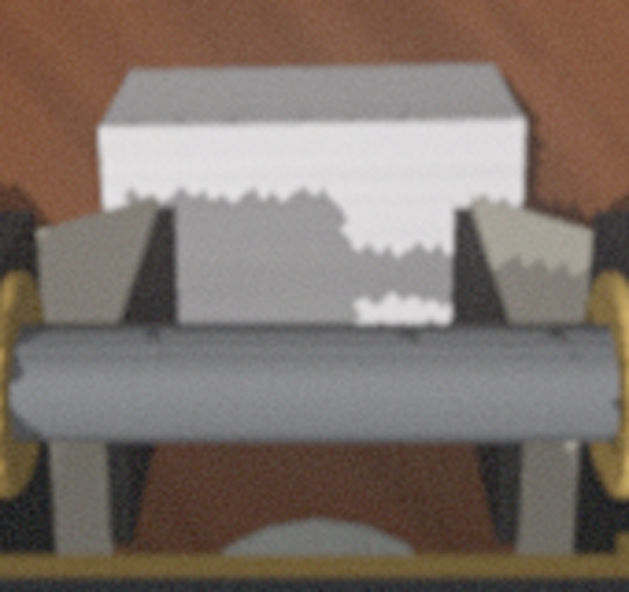

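View pics/t4.png

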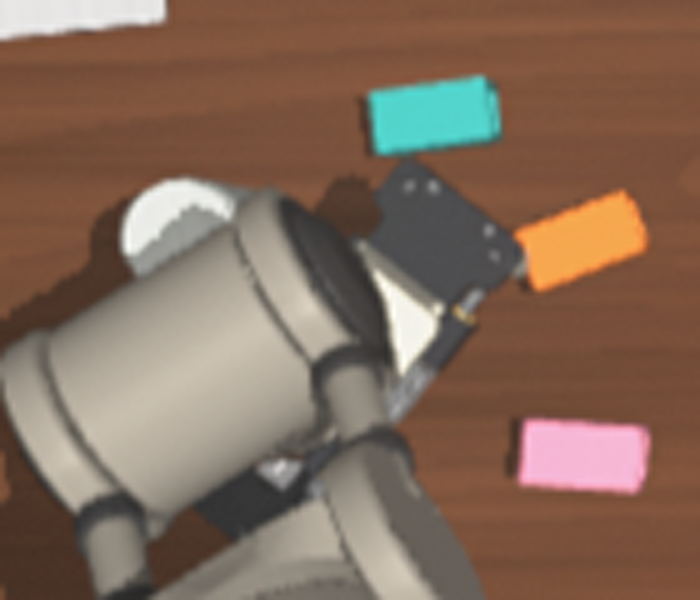

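Request:
move_arm(
  increments=[
    [-0.02,0,0,0],
    [-0.04,0,0,0],
    [-0.06,0,0,0],
    [-0.06,0,0,0],
  ],
)

```text
time: 3.42
tool_pos: [0.4021, 0.3443, 0.031]
tool_rot: [-0.301, 1.569, 0.595]
contact_force: [0.7, 0.4, 1.2]
opening: 0.0372
```

Run:
```python
from h import *
import cv2
go([.4,.16,.09],141.3)
im=robot.read_camera("wrist"); cv2.imwrite("pics/w5.png",cv2.resize(im[150:350,170:400],None,fx=3,fy=3,interpolation=cv2.INTER_CUBIC)[:,:,::-1])
im=robot.read_camera("side"); cv2.imwrite("pics/s5.png",cv2.resize(im[125:195,190:300],None,fx=6,fy=6,interpolation=cv2.INTER_CUBIC)[:,:,::-1])
```

```text
t 3.42 p [0.4021 0.3443 0.031 ] a 141.34 q [ 0.56  0.53  1.72  0.    0.9  -1.9 ] open 0.0372 F [0.7 0.4 1.2]
 tilt [ 0.0016  0.0011 -1.    ]  shift mm [ -59.2 -113.5 -145.1] norm [-0.148  -0.2838 -0.3627] twist 0.0 0.0006
```

View pics/w5.png

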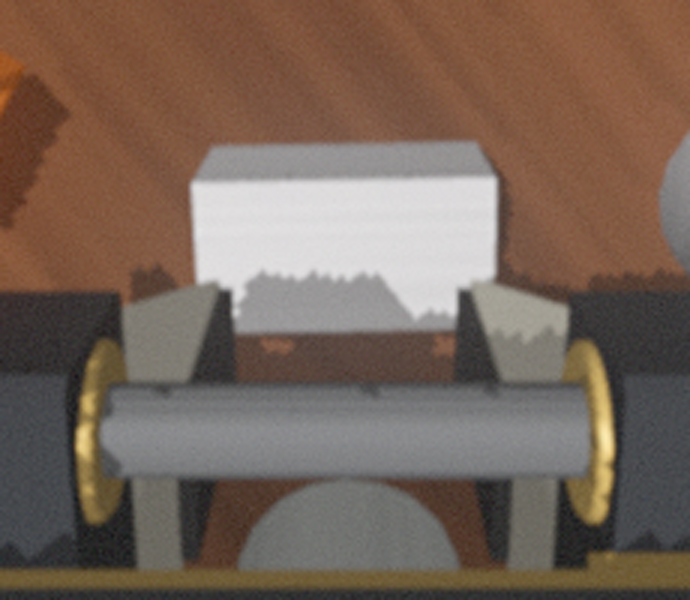

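View pics/s5.png

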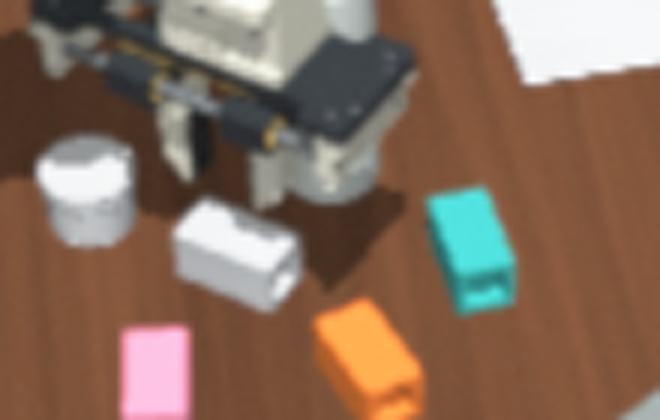

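Run:
```python
from h import *
print([a for a in dir(robot) if not a.startswith("_")]); print(robot.tcp_to_grasp)
```

```text
['IKError', 'camera_params', 'hand_in', 'observe', 'read_camera', 'tcp_to_grasp']
0.0188
```

Run:
```python
from h import *
import cv2
p,R,o=tool()
for x in (0,-.01,-.02,-.03,-.04,-.05): print(x,*[ (proj("side",p+R@np.array([x,y,0]))[0]).round(1) for y in(-.028,.028)])
im=robot.read_camera("side"); cv2.imwrite("pics/s6.png",cv2.resize(im[120:180,200:260],None,fx=10,fy=10,interpolation=cv2.INTER_CUBIC)[:,:,::-1])
```

```text
0 [237.2 166.7] [222.8 160.5]
-0.01 [237.  164.5] [222.6 158.3]
-0.02 [236.9 162.3] [222.3 156.1]
-0.03 [236.7 160. ] [222.1 153.8]
-0.04 [236.6 157.8] [221.9 151.6]
-0.05 [236.4 155.5] [221.6 149.3]
```

View pics/s6.png

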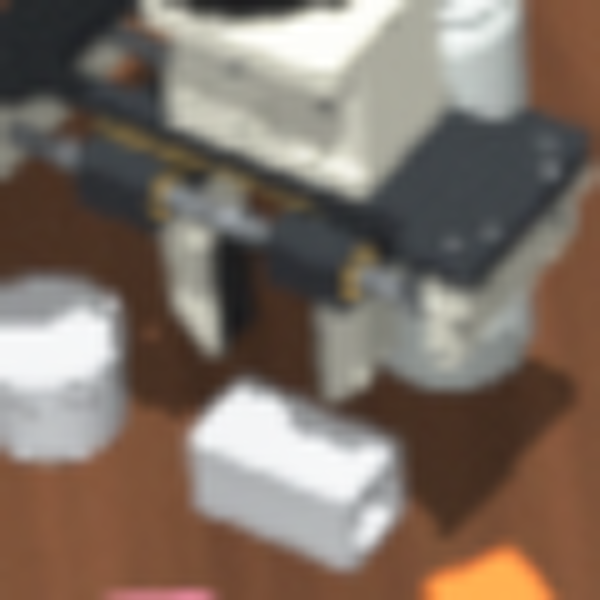

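Run:
```python
from h import *
p,R,o=tool()
for x in (0,-.01,-.02,-.03,-.04,-.05): print(x,*[ (proj("side",p+R@np.array([x,y,z]))[0]).round(1) for y,z in((-.0186,-.0095),(.0186,-.0095),(-.0186,.0095),(.0186,.0095),(-.035,.0095))])
```

```text
0 [233.1 167.5] [223.5 163.4] [236.3 163.9] [226.8 159.9] [240.6 165.8]
-0.01 [232.9 165.3] [223.3 161.2] [236.1 161.7] [226.5 157.7] [240.4 163.6]
-0.02 [232.8 163.1] [223.1 159. ] [236.  159.5] [226.3 155.4] [240.3 161.3]
-0.03 [232.6 160.8] [222.8 156.7] [235.8 157.3] [226.1 153.2] [240.1 159.1]
-0.04 [232.4 158.6] [222.6 154.4] [235.7 155. ] [225.9 150.9] [240.  156.8]
-0.05 [232.2 156.3] [222.4 152.1] [235.5 152.7] [225.7 148.6] [239.9 154.5]
```

Both cameras, and the fact that the fingers closed without touching anything, show the fingertips end about 33 mm short of the reported TCP. I'll allow for that, open again and descend deeper while watching the force.

Request:
move_arm(
  increments=[
    [0,0,0,0],
    [0,0,0,0],
    [0,0,0,0],
  ],
  gripper=0.17,
)

```text
time: 3.95
tool_pos: [0.4015, 0.3439, 0.0299]
tool_rot: [2.662, 1.571, -2.725]
contact_force: [0.1, -0.3, -0.0]
opening: 0.0623
```

Request:
move_arm(
  increments=[
    [0.03,0,0.0,0],
    [0.06,0,0.0,0],
    [0.09,0,0,0],
    [0.11,0,0,0],
    [0.115,0,0,0],
  ],
)

```text
time: 4.58
tool_pos: [0.4012, 0.3437, -0.0167]
tool_rot: [2.779, 1.57, -2.608]
contact_force: [0.1, -1.1, 0.7]
opening: 0.0762
```

Run:
```python
from h import *
import cv2
go([.4,.344,-.023],141.3)
im=robot.read_camera("wrist"); cv2.imwrite("pics/w7.png",im[:,:,::-1])
im=robot.read_camera("side"); cv2.imwrite("pics/s7.png",cv2.resize(im[120:180,190:260],None,fx=8,fy=8,interpolation=cv2.INTER_CUBIC)[:,:,::-1])
```

```text
t 4.58 p [ 0.4012  0.3437 -0.0167] a 141.34 q [ 0.56  0.6   1.75  0.    0.79 -1.9 ] open 0.0762 F [ 0.1 -1.1  0.7]
 tilt [-1.e-03 -6.e-04 -1.e+00]  shift mm [ 6.3  1.1 -0.5] norm [ 0.0156  0.0028 -0.0012] twist 0.0 0.0007
```

View pics/w7.png

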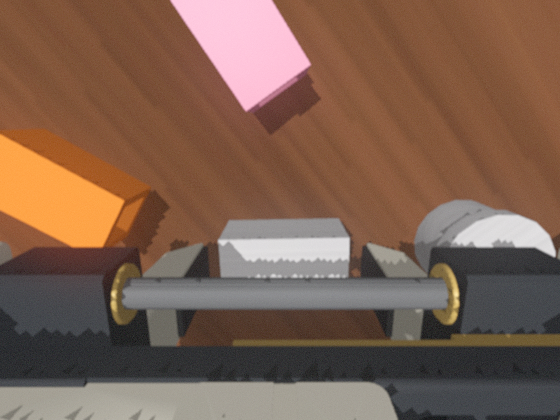

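View pics/s7.png

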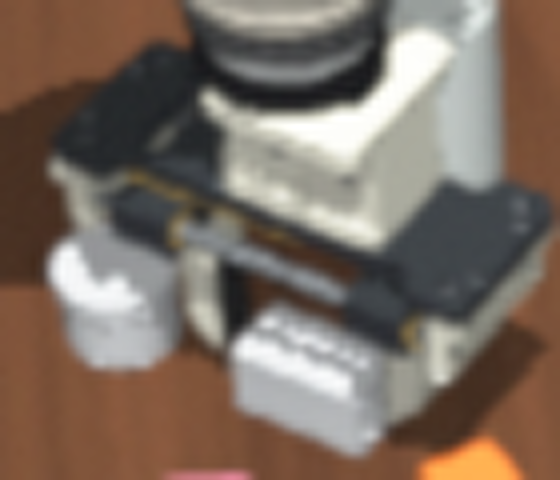

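Request:
move_arm(
  increments=[
    [0.01,0.0,0,0],
    [0.02,0,0,0],
    [0.02,0,0,0],
  ],
)

```text
time: 5.05
tool_pos: [0.4013, 0.3438, -0.0242]
tool_rot: [2.702, 1.57, -2.685]
contact_force: [-0.8, -0.4, 0.5]
opening: 0.0761
```

Request:
move_arm(
  increments=[
    [0,0,0,0],
    [0,0,0,0],
    [0,0,0,0],
    [0,0,0,0],
  ],
  gripper=0.6,
  squeeze=30,
)

```text
time: 5.55
tool_pos: [0.4016, 0.344, -0.0238]
tool_rot: [-0.109, 1.57, 0.787]
contact_force: [0.1, -0.4, 0.6]
opening: 0.0593
```

Request:
move_arm(
  increments=[
    [-0.05,0,0,0],
    [-0.15,0,0,0],
    [-0.2,0,0,0],
  ],
)

```text
time: 5.92
tool_pos: [0.402, 0.3442, 0.0576]
tool_rot: [-0.321, 1.569, 0.575]
contact_force: [0.1, 0.3, -2.2]
opening: 0.0591
```

Run:
```python
from h import *
import cv2
go([.42,.13,.05],141.3)
im=robot.read_camera("wrist"); cv2.imwrite("pics/w8.png",im[:,:,::-1])
```

```text
t 5.92 p [0.402  0.3442 0.0576] a 141.34 q [ 0.56  0.49  1.69  0.    0.96 -1.9 ] open 0.0591 F [ 0.1  0.3 -2.2]
 tilt [ 0.0015  0.001  -1.    ]  shift mm [   7.4 -147.9 -156. ] norm [ 0.0186 -0.3696 -0.3901] twist 0.0 0.0007
```

View pics/w8.png

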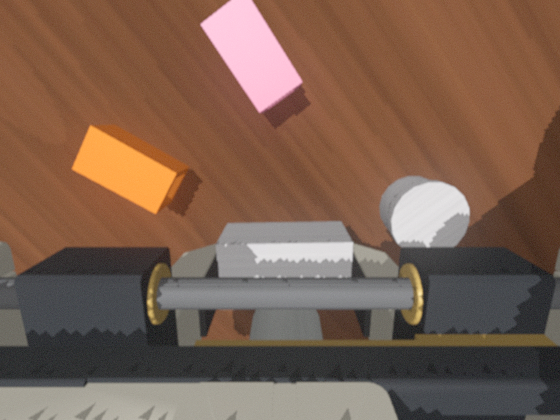

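Request:
move_arm(
  increments=[
    [0,-0.37,-0.39,0],
    [0,-0.37,-0.39,0],
    [0,-0.37,-0.39,0],
    [0,-0.37,-0.39,0],
    [0.1,-0.37,-0.39,0],
  ],
)

```text
time: 6.6
tool_pos: [0.4222, 0.128, 0.017]
tool_rot: [-0.794, 1.565, 0.098]
contact_force: [1.2, -0.4, -2.0]
opening: 0.0595
```

Run:
```python
from h import *
go([.42,.13,-.023],141.3)
```

```text
t 6.6 p [0.4222 0.128  0.017 ] a 141.14 q [ 0.12  0.43  1.97 -0.    0.74 -2.34] open 0.0595 F [ 1.2 -0.4 -2. ]
 tilt [ 6.1e-03  6.0e-04 -1.0e+00]  shift mm [40.   3.2  0. ] norm [0.1    0.0079 0.0001] twist -0.2 -0.0026
```

Request:
move_arm(
  increments=[
    [0.05,0,0,0],
    [0.08,0,0,0],
    [0.09,0,0,0],
    [0.095,0,0,0],
    [0.095,0,0,0],
  ],
)

```text
time: 7.22
tool_pos: [0.4201, 0.1298, -0.0216]
tool_rot: [-0.705, 1.57, 0.192]
contact_force: [0.4, 0.5, -0.9]
opening: 0.0591
```

Request:
move_arm(
  increments=[
    [0.003,0,0,0],
    [0.005,0,0,0],
  ],
)

```text
time: 7.48
tool_pos: [0.4199, 0.1297, -0.0237]
tool_rot: [-0.698, 1.57, 0.198]
contact_force: [0.1, -0.4, -2.4]
opening: 0.0593
```

Request:
move_arm(
  increments=[
    [0,0,0,0],
    [0,0,0,0],
    [0,0,0,0],
  ],
  gripper=0.17,
)

```text
time: 7.85
tool_pos: [0.4198, 0.1297, -0.0239]
tool_rot: [-0.458, 1.571, 0.438]
contact_force: [-0.4, -0.3, 0.6]
opening: 0.0758
```

Request:
move_arm(
  increments=[
    [-0.1,0,0,0],
    [-0.2,0,0,0.2],
    [-0.2,0,0,0.38],
    [-0.2,0,0,0.56],
    [-0.2,0,0,0.74],
  ],
)

```text
time: 8.48
tool_pos: [0.4196, 0.1297, 0.0562]
tool_rot: [0.241, 1.57, 0.38]
contact_force: [-0.1, -0.1, -0.3]
opening: 0.076
```

Run:
```python
from h import *
import cv2
go([.42,.13,.06],51.3)
im=robot.read_camera("wrist"); cv2.imwrite("pics/w9.png",im[:,:,::-1])
```

```text
t 8.47 p [0.4196 0.1297 0.0562] a 98.01 q [ 0.12  0.36  1.93  0.    0.85 -1.59] open 0.076 F [-0.1 -0.1 -0.3]
 tilt [ 4.e-04  1.e-04 -1.e+00]  shift mm [-3.8  0.3  0.4] norm [-0.0094  0.0007  0.001 ] twist 46.7 0.7786
```

View pics/w9.png

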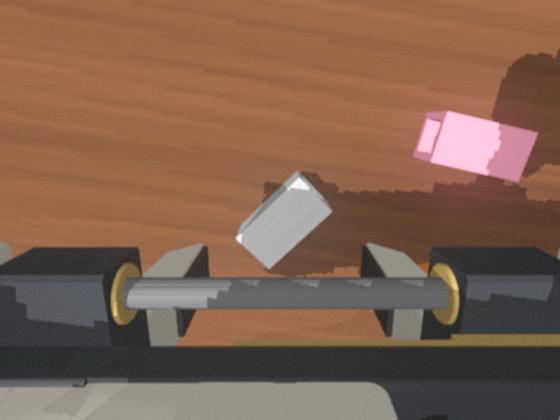

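Request:
move_arm(
  increments=[
    [0,0,0,0.19],
    [0,0,0,0.37],
    [0,0,0,0.55],
    [0,0,0,0.73],
    [0,0,0,0.775],
  ],
)

```text
time: 9.15
tool_pos: [0.4196, 0.1296, 0.056]
tool_rot: [2.576, 1.571, 1.911]
contact_force: [-0.3, -0.8, 1.0]
opening: 0.0763
```

Run:
```python
from h import *
import cv2
go([.42,.13,.06],51.3)
im=robot.read_camera("wrist"); cv2.imwrite("pics/w10.png",im[:,:,::-1])
```

```text
t 9.15 p [0.4196 0.1296 0.056 ] a 51.85 q [ 0.12  0.36  1.93  0.    0.85 -0.78] open 0.0763 F [-0.3 -0.8  1. ]
 tilt [-0.e+00  1.e-04 -1.e+00]  shift mm [-4.   0.5  0.1] norm [-0.0099  0.0013  0.0002] twist 0.6 0.0092
```

View pics/w10.png

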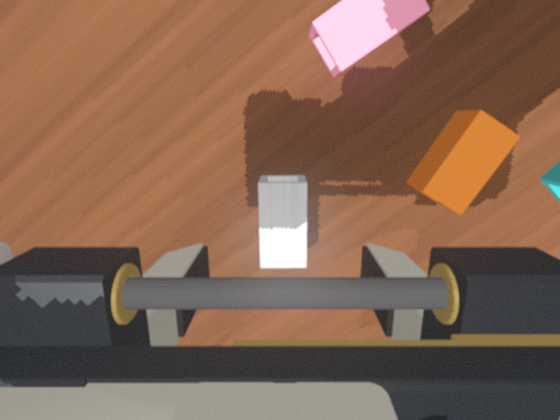

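Run:
```python
from h import *
p,R,o=tool()
for a in((260,182),(306,182),(308,267),(260,268)): print(((wray(a,.032,p,R)-p)@R*1000).round(1))
go(p+R@np.array([0,0,-.013])*1+np.array([0,0,-.024-p[2]]),51.3)
```

```text
[ 24.  -16.3 -30.2]
[ 24.   13.9 -30.2]
[24.  16.3 30.3]
[ 24.  -17.4  31.1]
t 9.2 p [0.4196 0.1296 0.056 ] a 51.77 q [ 0.12  0.36  1.93  0.    0.85 -0.78] open 0.0767 F [-0.3  0.4 -0.6]
 tilt [ 0.e+00  1.e-04 -1.e+00]  shift mm [ 80.  -0. -13.] norm [ 0.2001 -0.     -0.0325] twist 0.5 0.0078
```

Request:
move_arm(
  increments=[
    [0,-0.001,-0.0375,0.008],
    [0.07,-0.001,-0.0375,0.008],
    [0.14,-0.001,-0.0375,0.008],
    [0.19,-0.001,-0.0375,0.008],
    [0.198,-0.001,-0.0375,0.008],
  ],
)

```text
time: 9.82
tool_pos: [0.4059, 0.1389, -0.024]
tool_rot: [-2.37, 1.568, -3.041]
contact_force: [0.4, -0.2, 0.5]
opening: 0.0763
```

Request:
move_arm(
  increments=[
    [0,0,0,0],
    [0,0,0,0],
    [0,0,0,0],
    [0,0,0,0],
    [0,0,0,0],
  ],
  gripper=0.9,
  squeeze=60,
)

```text
time: 10.45
tool_pos: [0.4075, 0.1385, -0.023]
tool_rot: [2.762, 1.571, 2.088]
contact_force: [0.7, 0.2, 0.9]
opening: 0.0317
```

Request:
move_arm(
  increments=[
    [-0.05,0,0,-0.15],
    [-0.15,0,0,-0.3],
    [-0.3,0,0,-0.45],
    [-0.45,0,0,-0.6],
    [-0.5,0,0,-0.74],
  ],
)

```text
time: 11.08
tool_pos: [0.409, 0.1388, 0.1803]
tool_rot: [0.059, 1.565, 0.165]
contact_force: [0.2, -0.3, -2.7]
opening: 0.0312
```

Run:
```python
from h import *
import cv2
go([.42,.13,.06],95.9)
im=robot.read_camera("wrist"); cv2.imwrite("pics/w11.png",im[:,:,::-1])
im=robot.read_camera("side"); cv2.imwrite("pics/s11.png",im[:,:,::-1])
```

```text
t 11.07 p [0.409  0.1388 0.1803] a 96.08 q [ 0.15  0.18  1.78  0.    1.18 -1.53] open 0.0312 F [ 0.2 -0.3 -2.7]
 tilt [ 0.0058  0.001  -1.    ]  shift mm [120.3 -10.    9.3] norm [ 0.3008 -0.0249  0.0233] twist 0.2 0.0029
```

View pics/w11.png

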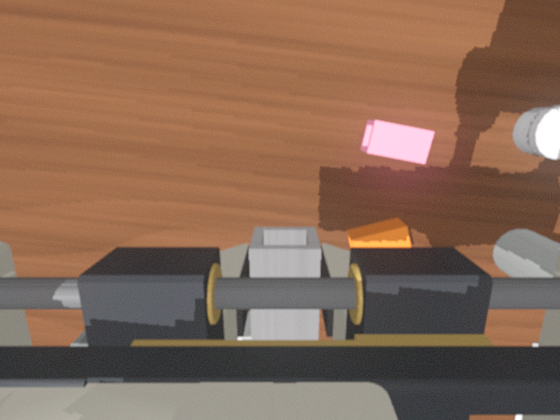

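View pics/s11.png

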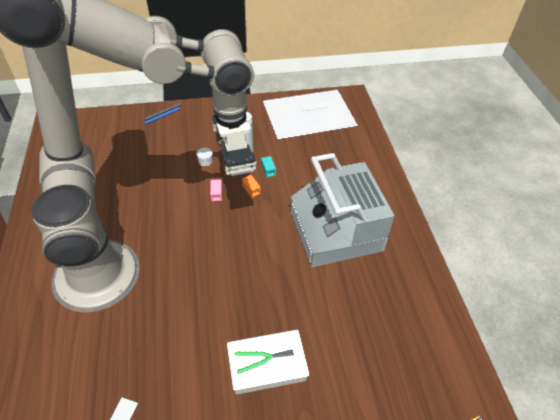

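Run:
```python
from h import *
cab=[.6868,.0467,.1024]
print(T2(cab,[[-.133,0,.14],[-.103,0,.14]]))
go(T2(cab,[-.133,0,.14])[0],95.87)
```

```text
[[0.55449669 0.03310459 0.14      ]
 [0.58433954 0.03617122 0.14      ]]
t 11.18 p [0.4088 0.1388 0.1789] a 95.85 q [ 0.15  0.18  1.78  0.    1.18 -1.52] open 0.0315 F [ 0.5 -0.1 -4. ]
 tilt [ 4.8e-03  8.0e-04 -1.0e+00]  shift mm [  39.5 -120.   134. ] norm [ 0.0988 -0.3     0.335 ] twist -0.0 -0.0003
```

Request:
move_arm(
  increments=[
    [0.05,-0.1,0.12,0],
    [0.098,-0.2,0.24,0],
    [0.098,-0.3,0.335,0],
    [0.098,-0.3,0.335,0],
    [0.098,-0.3,0.335,0],
  ],
)

```text
time: 11.8
tool_pos: [0.5515, 0.0329, 0.1356]
tool_rot: [2.862, 1.567, 2.961]
contact_force: [0.1, -0.5, -1.0]
opening: 0.0314
```

Run:
```python
from h import *
import cv2
cab=[.6868,.0467,.1024]
go(T2(cab,[-.103,0,.14])[0],95.87)
for n,b in(("side",(120,230,250,370)),("top",(90,220,200,350))):
    im=robot.read_camera(n)[b[0]:b[1],b[2]:b[3]]; cv2.imwrite(f"pics/{n}12.png",cv2.resize(im,None,fx=5,fy=5,interpolation=cv2.INTER_CUBIC)[:,:,::-1])
```

```text
t 11.8 p [0.5515 0.0329 0.1356] a 95.64 q [-0.08  0.44  1.52  0.    1.18 -1.75] open 0.0314 F [ 0.1 -0.5 -1. ]
 tilt [-4.2e-03  8.0e-04 -1.0e+00]  shift mm [-4.5  0.  33. ] norm [-0.0112  0.0001  0.0826] twist -0.2 -0.0039
```

View pics/side12.png

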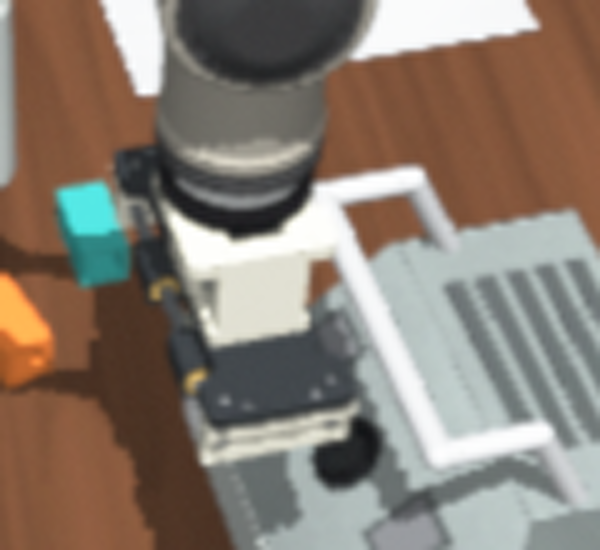

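View pics/top12.png

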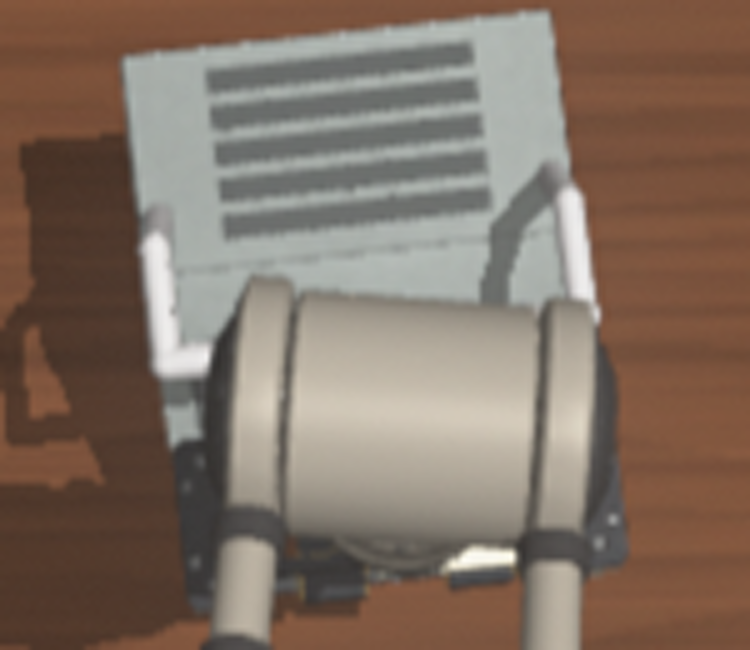

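Run:
```python
from h import *
p,R,o=tool(); print(p)
for z in(.225,.25):
  for a in((175,448),(190,612),(628,565),(625,490)):
    print(z,a,((ray("top",(200+a[0]/5,90+a[1]/5),z)-p)@R*1000).round(0))
  for a in((357,398),(205,420),(355,425),(205,460)): print(z,"side",a,((ray("side",(250+a[0]/5,120+a[1]/5),z)-p)@R*1000).round(0))
```

```text
[0.55162388 0.03361779 0.13689843]
0.225 (175, 448) [-88.  94.  43.]
0.225 (190, 612) [-88.  95. -31.]
0.225 (628, 565) [ -88. -103.  -32.]
0.225 (625, 490) [ -88. -105.    2.]
0.225 side (357, 398) [-88. -54.  53.]
0.225 side (205, 420) [-88. -50. -25.]
0.225 side (355, 425) [-88. -71.  47.]
0.225 side (205, 460) [-88. -75. -32.]
0.25 (175, 448) [-113.   93.   39.]
0.25 (190, 612) [-113.   94.  -34.]
0.25 (628, 565) [-113. -100.  -34.]
0.25 (625, 490) [-113. -102.   -1.]
0.25 side (357, 398) [-113.  -74.   44.]
0.25 side (205, 420) [-113.  -70.  -32.]
0.25 side (355, 425) [-113.  -91.   38.]
0.25 side (205, 460) [-113.  -94.  -39.]
```

Run:
```python
from h import *
cab=[.6868,.0467,.1024]
go(T2(cab,[-.106,0,.112])[0],95.87)
```

```text
t 11.9 p [0.5516 0.0336 0.1369] a 95.77 q [-0.08  0.44  1.52  0.    1.18 -1.75] open 0.0315 F [ 0.3 -0.2 -2.4]
 tilt [-2.e-03  5.e-04 -1.e+00]  shift mm [24.8 -0.8 29.9] norm [ 0.0621 -0.0019  0.0746] twist -0.1 -0.0016
```

Request:
move_arm(
  increments=[
    [0,0,0.03,0],
    [0.03,0,0.07,0],
    [0.06,0,0.07,0],
    [0.06,0,0.07,0],
    [0.06,0,0.07,0],
  ],
)

```text
time: 12.52
tool_pos: [0.5806, 0.0357, 0.1139]
tool_rot: [1.124, 1.571, 1.225]
contact_force: [-0.6, -0.6, -2.1]
opening: 0.0314
```

Run:
```python
from h import *
import cv2
cab=[.6868,.0467,.1024]
go(T2(cab,[-.106,0,.095])[0],95.87)
for n,b in(("side",(120,230,250,370)),):
    im=robot.read_camera(n)[b[0]:b[1],b[2]:b[3]]; cv2.imwrite(f"pics/{n}13.png",cv2.resize(im,None,fx=5,fy=5,interpolation=cv2.INTER_CUBIC)[:,:,::-1])
im=robot.read_camera("wrist"); cv2.imwrite("pics/w13.png",im[:,:,::-1])
```

```text
t 12.53 p [0.5806 0.0357 0.1139] a 95.8 q [-0.07  0.51  1.47  0.    1.16 -1.74] open 0.0314 F [-0.6 -0.6 -2.1]
 tilt [ 0.e+00  1.e-04 -1.e+00]  shift mm [18.9  0.1  0.8] norm [0.0473 0.0002 0.0019] twist -0.1 -0.0012
```

View pics/side13.png

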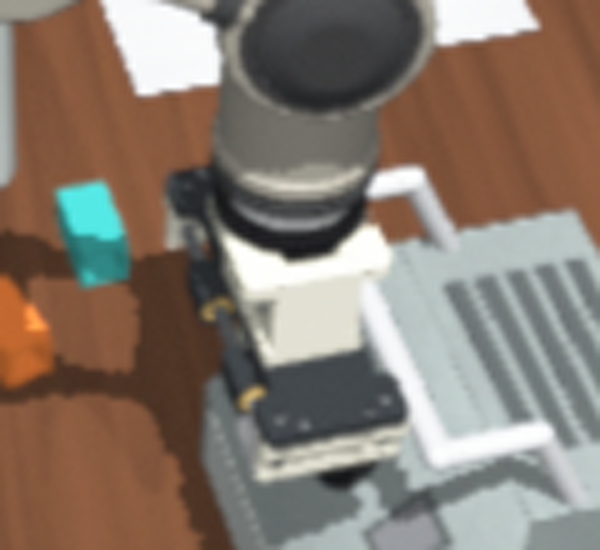

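View pics/w13.png

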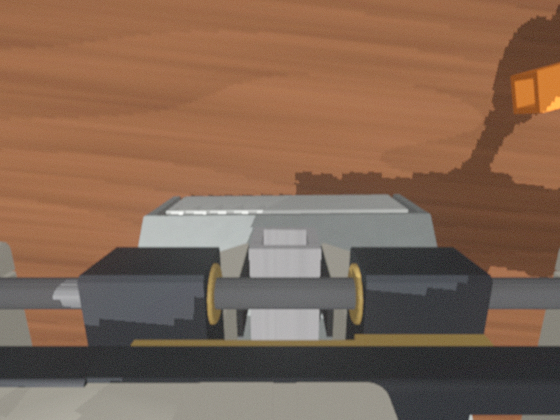

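Request:
move_arm(
  increments=[
    [0.01,0,-0.004,0],
    [0.02,0,-0.004,0],
    [0.027,0,-0.004,0],
    [0.034,0,-0.004,0],
  ],
)

```text
time: 13.12
tool_pos: [0.5794, 0.0353, 0.1]
tool_rot: [0.164, 1.571, 0.265]
contact_force: [-0.8, -0.1, 3.3]
opening: 0.0312
```

Request:
move_arm(
  increments=[
    [0.004,0,0,0],
    [0.008,0,0,0],
    [0.01,0,0,0],
  ],
)

```text
time: 13.5
tool_pos: [0.5798, 0.0353, 0.0966]
tool_rot: [-0.164, 1.569, -0.063]
contact_force: [-0.6, -1.0, 4.9]
opening: 0.0315
```

Request:
move_arm(
  increments=[
    [0.005,0,0,0],
    [0.01,0,0,0],
    [0.01,0,0,0],
  ],
)

```text
time: 13.88
tool_pos: [0.5789, 0.0353, 0.0916]
tool_rot: [3.011, 1.57, 3.112]
contact_force: [-0.5, 0.4, 1.9]
opening: 0.0311
```

Run:
```python
from h import *
import cv2
go([.58,.035,.09],95.87)
im=robot.read_camera("top"); cv2.imwrite("pics/t14.png",im[:,:,::-1])
im=robot.read_camera("wrist"); cv2.imwrite("pics/w14.png",im[:,:,::-1])
```

```text
t 13.88 p [0.5789 0.0353 0.0916] a 95.79 q [-0.07  0.53  1.5  -0.    1.11 -1.74] open 0.0311 F [-0.5  0.4  1.9]
 tilt [-0.001  0.    -1.   ]  shift mm [ 1.6 -0.4  1. ] norm [ 0.004  -0.0011  0.0026] twist -0.1 -0.0014
```

View pics/w14.png

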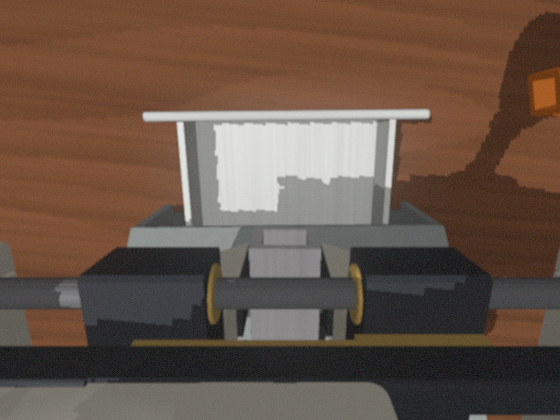

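View pics/t14.png

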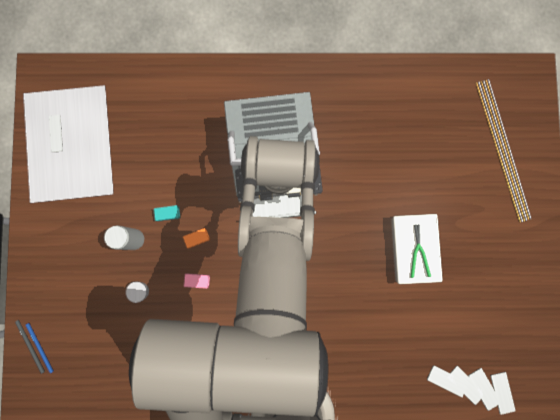

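Request:
move_arm(
  increments=[
    [-0.05,0,0,0],
    [-0.1,0,-0.08,0],
    [-0.1,0,-0.16,0],
    [-0.1,0,-0.16,0],
    [-0.1,0,-0.16,0],
  ],
)

```text
time: 14.6
tool_pos: [0.5161, 0.0289, 0.1319]
tool_rot: [0.265, 1.57, 0.366]
contact_force: [1.3, 0.3, -1.8]
opening: 0.0315
```

Run:
```python
from h import *
import cv2
go([.51,.028,.05],95.87)
im=robot.read_camera("side")[110:250,210:370]; cv2.imwrite(f"pics/s15.png",cv2.resize(im,None,fx=4.3,fy=4.3,interpolation=cv2.INTER_CUBIC)[:,:,::-1])
im=robot.read_camera("wrist"); cv2.imwrite("pics/w15.png",im[:,:,::-1])
```

```text
t 14.6 p [0.5161 0.0289 0.1319] a 95.78 q [-0.09  0.38  1.63  0.    1.13 -1.76] open 0.0315 F [ 1.3  0.3 -1.8]
 tilt [ 3.e-04  1.e-04 -1.e+00]  shift mm [81.9 -0.3 -6.2] norm [ 0.2046 -0.0007 -0.0155] twist -0.1 -0.0015
```

View pics/w15.png

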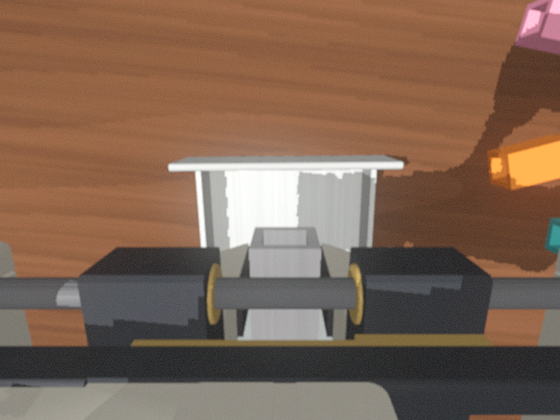

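View pics/s15.png

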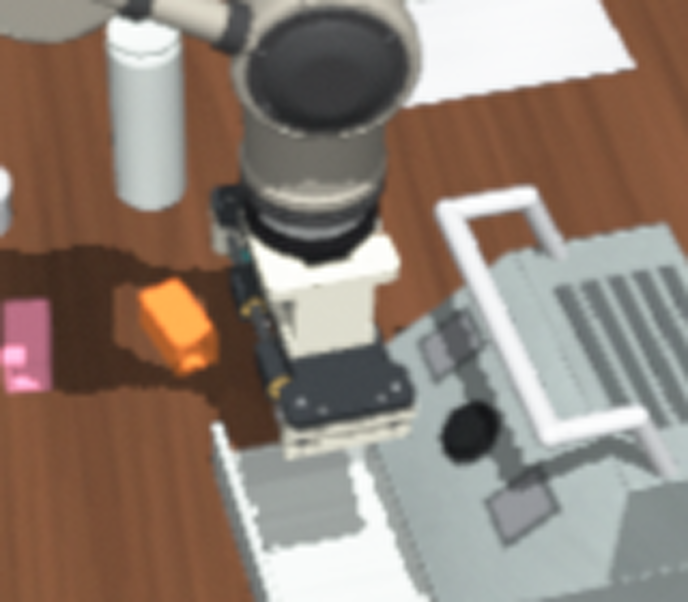

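Run:
```python
from h import *
p,R,o=tool(); cab=np.array([.6868,.0467,.1024])
def tocab(X): d=X[:2]-cab[:2]; c,s=np.cos(.1024),np.sin(.1024); return np.array([c*d[0]+s*d[1],-s*d[0]+c*d[1]])
for a,z in(((172,163),.06),((400,160),.06),((286,162),.06),((195,170),.046),((375,168),.046)):
    X=wray(a,z,p,R); print(a,((X-p)@R*1000).round(1),tocab(X).round(4))
print("tool",tocab(p))
f=lambda x,y:(210+x/4.3,110+y/4.3)
print("side panel top left end",tocab(ray("side",f(215,428),.06)))
```

```text
(172, 163) [ 71.7 -88.5 -36.8] [-0.2083 -0.0887]
(400, 160) [ 71.7  90.7 -39.3] [-0.2105  0.0905]
(286, 162) [ 71.7   1.2 -37.7] [-0.209  0.001]
(195, 170) [ 85.7 -74.5 -29.3] [-0.2008 -0.0747]
(375, 168) [ 85.7  75.3 -31. ] [-0.2023  0.0751]
tool [-0.17139896 -0.00024885]
side panel top left end [-0.20962474  0.08700645]
```

Request:
move_arm(
  increments=[
    [0.1,0,0.003,0],
    [0.2,0,0.003,0],
    [0.29,0,0.003,0],
    [0.335,0,0.003,0],
    [0.345,0,0.003,0],
  ],
)

```text
time: 15.32
tool_pos: [0.5164, 0.0292, -0.0076]
tool_rot: [2.905, 1.568, 3.006]
contact_force: [-0.3, -0.6, -1.9]
opening: 0.0318
```

Run:
```python
from h import *
import cv2
p,R,o=tool()
go([p[0],p[1],-.0115],95.87)
im=robot.read_camera("wrist"); cv2.imwrite("pics/w16.png",im[:,:,::-1])
```

```text
t 15.32 p [ 0.5164  0.0292 -0.0076] a 95.79 q [-0.09  0.57  1.78  0.    0.8  -1.76] open 0.0318 F [-0.3 -0.6 -1.9]
 tilt [-2.7e-03  4.0e-04 -1.0e+00]  shift mm [ 3.9 -0.   0. ] norm [ 0.0098 -0.      0.    ] twist -0.1 -0.0013
```

View pics/w16.png

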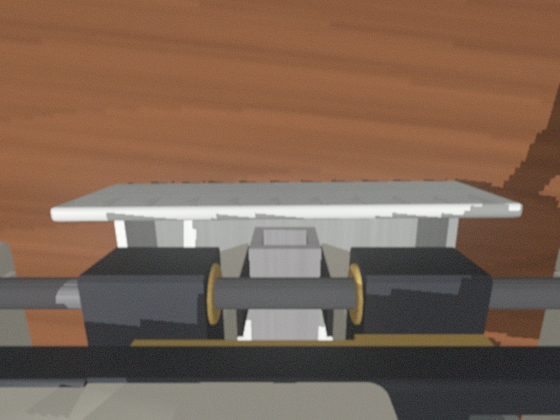

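Tube is inside the tray, behind the front panel. I'll lower it the last millimetres gently.

Request:
move_arm(
  increments=[
    [0.004,0,0,0],
    [0.008,0,0,0],
    [0.01,0,0,0],
    [0.01,0,0,0],
  ],
)

```text
time: 15.88
tool_pos: [0.517, 0.029, -0.0097]
tool_rot: [-0.075, 1.57, 0.026]
contact_force: [-0.7, -0.3, -1.6]
opening: 0.0316
```

Request:
move_arm(
  increments=[
    [0.003,0,0,0],
    [0.005,0,0,0],
    [0.005,0,0,0],
  ],
)

```text
time: 16.25
tool_pos: [0.5171, 0.029, -0.011]
tool_rot: [-0.153, 1.57, -0.052]
contact_force: [-2.6, 0.4, 7.3]
opening: 0.0317
```

Request:
move_arm(
  increments=[
    [0,0,0,0],
    [0,0,0,0],
    [0,0,0,0],
    [0,0,0,0],
  ],
  gripper=0.35,
)

```text
time: 16.75
tool_pos: [0.5168, 0.029, -0.0121]
tool_rot: [2.163, 1.571, 2.264]
contact_force: [-0.7, -0.2, 0.0]
opening: 0.0594
```

Request:
move_arm(
  increments=[
    [-0.05,0,0,0],
    [-0.13,0,0,0],
    [-0.25,0,0,0],
    [-0.35,0,0,0],
    [-0.35,0,0,0],
  ],
)

```text
time: 17.38
tool_pos: [0.5189, 0.0289, 0.1311]
tool_rot: [-0.182, 1.564, -0.08]
contact_force: [-0.4, -0.9, -1.1]
opening: 0.06
```

Run:
```python
from h import *
import cv2
cab=[.6868,.0467,.1024]
go(T2(cab,[-.26,0,.13])[0],95.87)
im=robot.read_camera("wrist"); cv2.imwrite("pics/w17.png",im[:,:,::-1])
```

```text
t 17.38 p [0.5189 0.0289 0.1311] a 95.79 q [-0.09  0.38  1.63  0.    1.12 -1.76] open 0.06 F [-0.4 -0.9 -1.1]
 tilt [ 6.9e-03 -6.0e-04 -1.0e+00]  shift mm [  0.5   0.4 -91.2] norm [ 0.0013  0.0011 -0.2279] twist -0.1 -0.0013
```

View pics/w17.png

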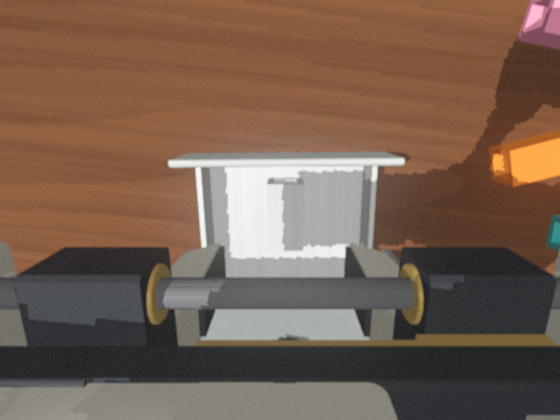

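Request:
move_arm(
  increments=[
    [0,0,-0.15,0],
    [0,0,-0.23,0],
    [0.1,0,-0.23,0],
    [0.2,0,-0.23,0],
    [0.28,0,-0.23,0],
  ],
  gripper=1,
  squeeze=10,
)

```text
time: 18.05
tool_pos: [0.4235, 0.02, 0.0136]
tool_rot: [2.879, 1.568, 2.98]
contact_force: [-0.1, -0.5, -0.2]
opening: 0.0144
```

Run:
```python
from h import *
import cv2
cab=[.6868,.0467,.1024]
go(T2(cab,[-.23,0,.012])[0],95.87)
b=(120,250,200,350); im=robot.read_camera("top")[b[0]:b[1],b[2]:b[3]]; cv2.imwrite("pics/t18.png",cv2.resize(im,None,fx=4.5,fy=4.5,interpolation=cv2.INTER_CUBIC)[:,:,::-1])
im=robot.read_camera("side")[110:290,210:410]; cv2.imwrite(f"pics/s18.png",cv2.resize(im,None,fx=3.3,fy=3.3,interpolation=cv2.INTER_CUBIC)[:,:,::-1])
im=robot.read_camera("wrist"); cv2.imwrite("pics/w18.png",im[:,:,::-1])
```

```text
t 18.05 p [0.4235 0.02   0.0136] a 95.78 q [-0.13  0.41  2.01  0.    0.72 -1.81] open 0.0144 F [-0.1 -0.5 -0.2]
 tilt [-3.2e-03  5.0e-04 -1.0e+00]  shift mm [ 1.5 -0.3 34.6] norm [ 0.0037 -0.0007  0.0866] twist -0.1 -0.0015
```

View pics/s18.png

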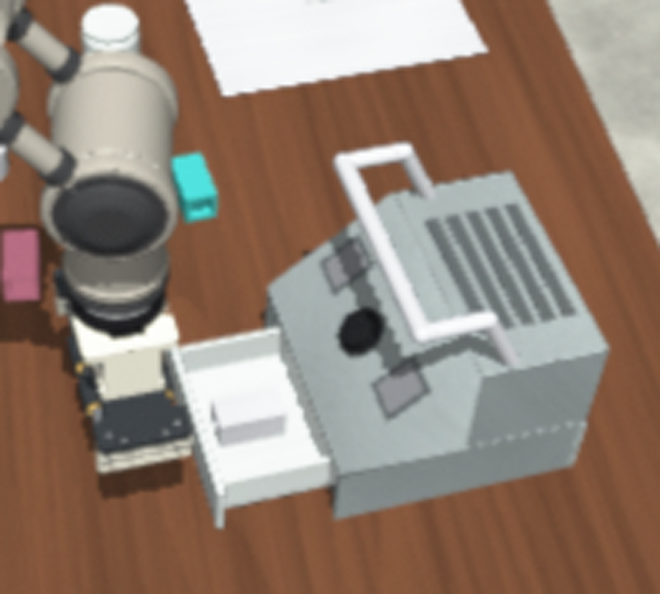

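View pics/t18.png

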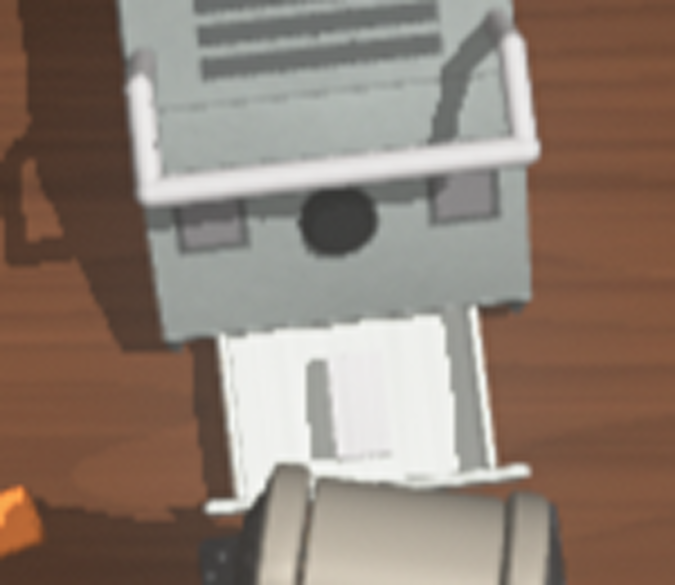

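View pics/w18.png

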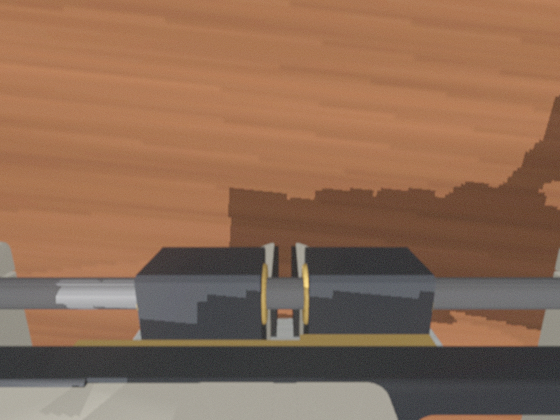

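Request:
move_arm(
  increments=[
    [0.003,0,0.05,0],
    [0.003,0,0.09,0],
    [0.003,0,0.115,0],
    [0.003,0,0.14,0],
    [0.003,0,0.17,0],
  ],
)

```text
time: 18.82
tool_pos: [0.4909, 0.0267, 0.0152]
tool_rot: [3.018, 1.566, 3.119]
contact_force: [-6.2, -0.4, 5.9]
opening: 0.0003
```

Run:
```python
from h import *
import cv2
cab=[.6868,.0467,.1024]
go(T2(cab,[-.1135,0,.012])[0],95.87)
im=robot.read_camera("side")[110:290,210:410]; cv2.imwrite(f"pics/s19.png",cv2.resize(im,None,fx=3.3,fy=3.3,interpolation=cv2.INTER_CUBIC)[:,:,::-1])
```

```text
t 18.82 p [0.4909 0.0267 0.0152] a 95.8 q [-0.1   0.5   1.83 -0.    0.82 -1.77] open 0.0003 F [-6.2 -0.4  5.9]
 tilt [-4.3e-03  1.0e-04 -1.0e+00]  shift mm [ 2.8 -0.  83.4] norm [ 7.100e-03 -1.000e-04  2.085e-01] twist -0.1 -0.0011
```

View pics/s19.png

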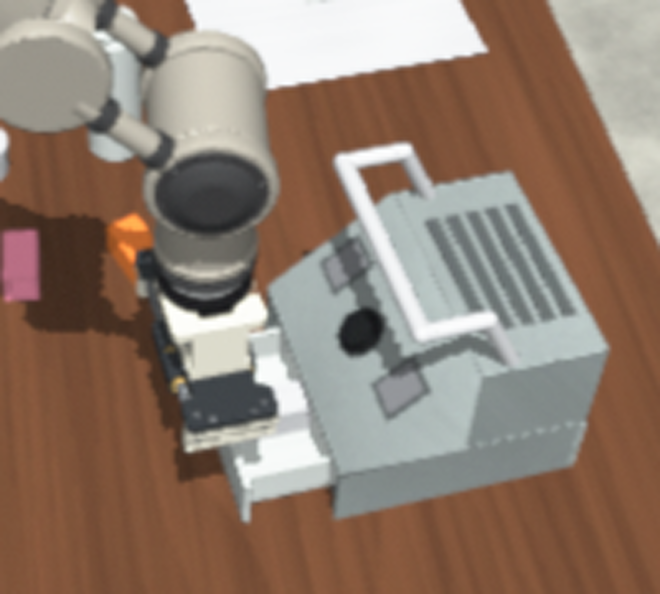

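Request:
move_arm(
  increments=[
    [0.004,0,0.035,0],
    [0.004,0,0.07,0],
    [0.004,0,0.105,0],
    [0.004,0,0.14,0],
    [0.004,0,0.165,0],
  ],
)

```text
time: 19.5
tool_pos: [0.556, 0.0339, 0.0132]
tool_rot: [2.9, 1.565, 3.001]
contact_force: [-9.0, 1.2, 6.4]
opening: 0.0004
```

Run:
```python
from h import *
import cv2
cab=[.6868,.0467,.1024]
go(T2(cab,[-.1135,0,.012])[0],95.87)
im=robot.read_camera("side")[110:290,210:410]; cv2.imwrite(f"pics/s20.png",cv2.resize(im,None,fx=3.3,fy=3.3,interpolation=cv2.INTER_CUBIC)[:,:,::-1])
```

```text
t 19.5 p [0.556  0.0339 0.0132] a 95.81 q [-0.08  0.6   1.64  0.    0.91 -1.75] open 0.0004 F [-9.   1.2  6.4]
 tilt [-5.8e-03  8.0e-04 -1.0e+00]  shift mm [ 1.1 -0.6 18. ] norm [ 0.0028 -0.0016  0.0449] twist -0.1 -0.001
```

View pics/s20.png

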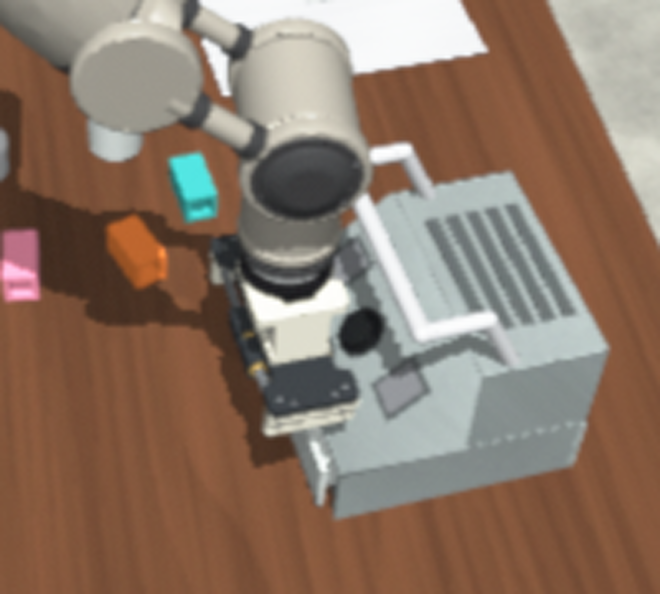

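Request:
move_arm(
  increments=[
    [0.002,0,0.008,0],
    [0.002,0,0.016,0],
    [0.002,0,0.022,0],
    [0.002,0,0.026,0],
  ],
)

```text
time: 20.05
tool_pos: [0.5653, 0.0347, 0.0124]
tool_rot: [2.971, 1.564, 3.072]
contact_force: [-10.0, 0.3, 7.5]
opening: 0.0005
```

Run:
```python
from h import *
cab=[.6868,.0467,.1024]
go(T2(cab,[-.1135,0,.012])[0],95.87)
```

```text
t 20.05 p [0.5653 0.0347 0.0124] a 95.81 q [-0.07  0.61  1.61 -0.    0.92 -1.75] open 0.0005 F [-10.    0.3   7.5]
 tilt [-7.1e-03  5.0e-04 -1.0e+00]  shift mm [ 0.4 -0.5  8.6] norm [ 0.0009 -0.0012  0.0214] twist -0.1 -0.0009
```

Request:
move_arm(
  increments=[
    [0,0,0.006,0],
    [0,0,0.012,0],
    [0,0,0.012,0],
  ],
)

```text
time: 20.42
tool_pos: [0.5673, 0.0349, 0.0124]
tool_rot: [3.034, 1.558, 3.136]
contact_force: [-19.3, -2.3, 14.1]
opening: 0.0003
```

Run:
```python
from h import *
import cv2
cab=[.6868,.0467,.1024]
go(T2(cab,[-.1135,0,.012])[0],95.87)
im=robot.read_camera("side")[150:250,260:400]; cv2.imwrite(f"pics/s21.png",cv2.resize(im,None,fx=5,fy=5,interpolation=cv2.INTER_CUBIC)[:,:,::-1])
im=robot.read_camera("wrist"); cv2.imwrite("pics/w21.png",im[:,:,::-1])
```

```text
t 20.43 p [0.5673 0.0349 0.0124] a 95.84 q [-0.07  0.62  1.6  -0.    0.93 -1.74] open 0.0003 F [-19.3  -2.3  14.1]
 tilt [-1.270e-02  1.000e-04 -9.999e-01]  shift mm [ 0.3 -0.5  6.6] norm [ 0.0008 -0.0013  0.0164] twist -0.0 -0.0005
```

View pics/s21.png

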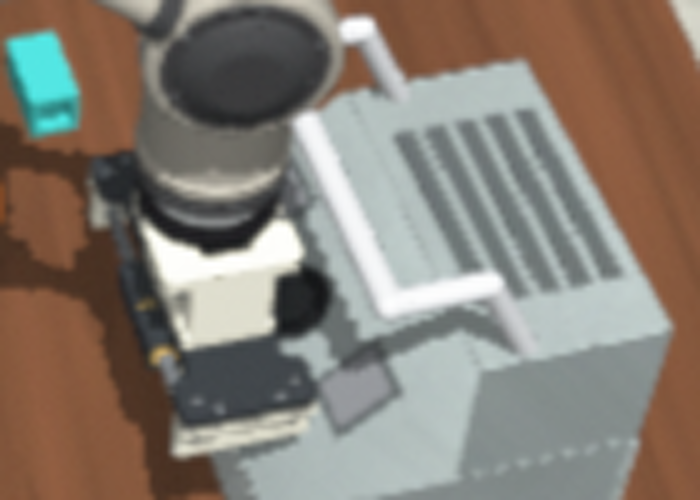

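View pics/w21.png

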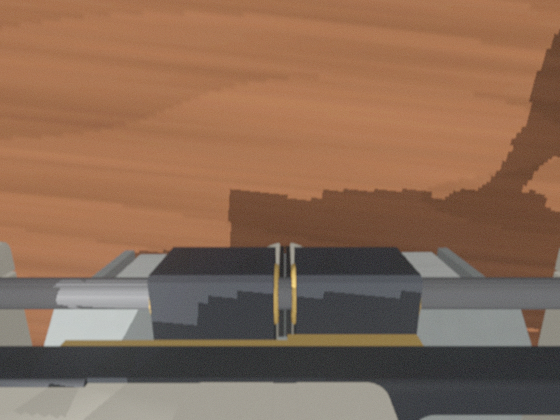

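Request:
move_arm(
  increments=[
    [0,0,-0.02,0],
    [0,0,-0.06,0],
    [0,0,-0.15,0],
    [0,0,-0.25,0],
    [0,0,-0.25,0],
  ],
)

```text
time: 21.15
tool_pos: [0.4717, 0.0248, 0.0126]
tool_rot: [2.867, 1.569, 2.968]
contact_force: [0.4, -0.3, 0.3]
opening: 0.0004
```

Run:
```python
from h import *
import cv2
go([.45,.02,.012],95.87)
im=robot.read_camera("side")[120:280,240:410]; cv2.imwrite(f"pics/s22.png",cv2.resize(im,None,fx=3.7,fy=3.7,interpolation=cv2.INTER_CUBIC)[:,:,::-1])
im=robot.read_camera("top")[80:230,200:340]; cv2.imwrite(f"pics/t22.png",cv2.resize(im,None,fx=4,fy=4,interpolation=cv2.INTER_CUBIC)[:,:,::-1])
```

```text
t 21.15 p [0.4717 0.0248 0.0126] a 95.77 q [-0.11  0.48  1.88  0.    0.78 -1.78] open 0.0004 F [ 0.4 -0.3  0.3]
 tilt [-1.7e-03  3.0e-04 -1.0e+00]  shift mm [  0.7  -2.6 -22.1] norm [ 0.0017 -0.0065 -0.0552] twist -0.1 -0.0017
```

View pics/s22.png

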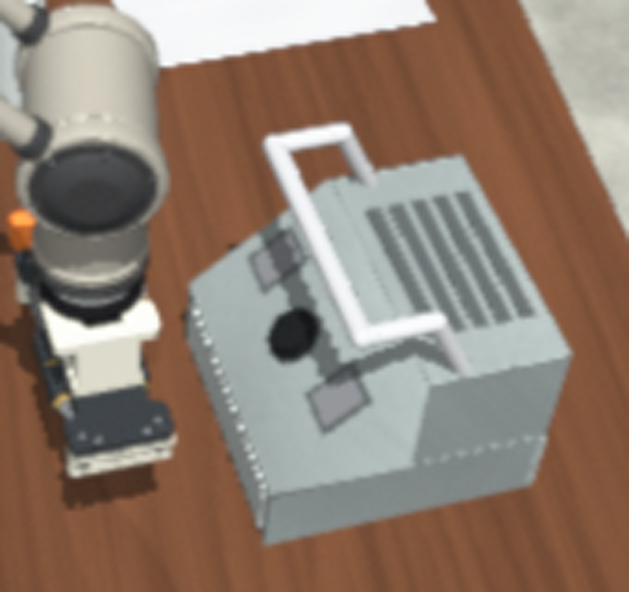

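View pics/t22.png

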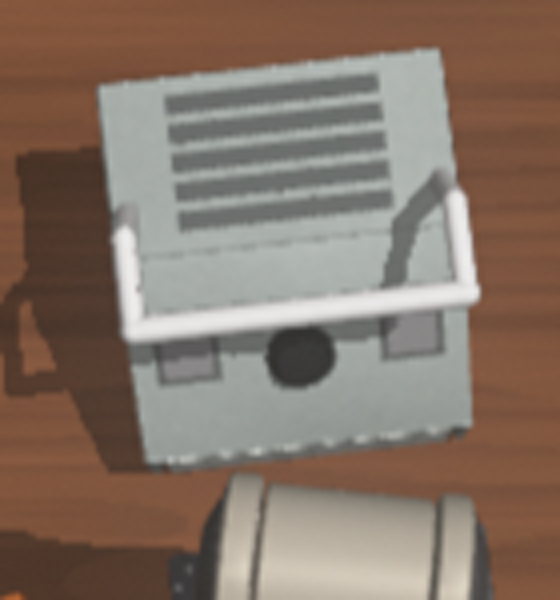

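Request:
move_arm(
  increments=[
    [-0.05,0,-0.05,0],
    [-0.1,0,-0.05,0],
    [-0.15,0,-0.05,0],
    [-0.15,0,-0.05,0],
    [-0.15,0,-0.05,0],
  ],
  gripper=0.5,
)

```text
time: 21.88
tool_pos: [0.4547, 0.0227, 0.0719]
tool_rot: [0.88, 1.571, 0.982]
contact_force: [-0.0, 0.2, -0.8]
opening: 0.0442
```

Request:
move_arm(
  increments=[
    [0,0,0,0],
    [0,0,0,0],
    [0,0,0,0],
    [0,0,0,0],
  ],
)

```text
time: 22.38
tool_pos: [0.4543, 0.0227, 0.0723]
tool_rot: [2.43, 1.571, 2.531]
contact_force: [-0.5, -0.0, -0.5]
opening: 0.046
```

Run:
```python
from h import *
import cv2
go([.45,.02,.08],95.87)
im=robot.read_camera("side"); cv2.imwrite(f"pics/s23.png",im[:,:,::-1])
```

```text
t 22.38 p [0.4543 0.0227 0.0723] a 95.79 q [-0.12  0.36  1.87  0.    0.91 -1.79] open 0.046 F [-0.5 -0.  -0.5]
 tilt [-2.e-04  1.e-04 -1.e+00]  shift mm [-7.7 -2.3 -4.5] norm [-0.0192 -0.0057 -0.0113] twist -0.1 -0.0014
```

View pics/s23.png

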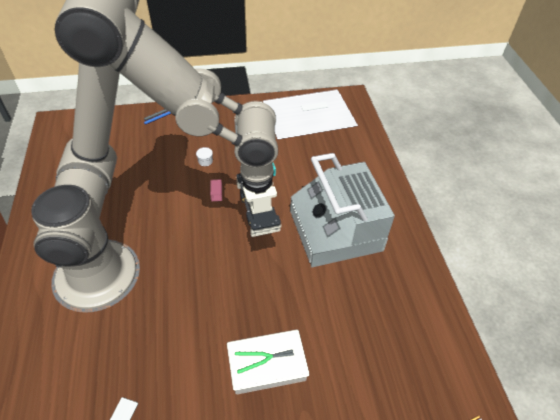

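The tray is still shut more than a second after I let go. The tin is at its original pixel (204,156), the case hasn't moved, and the arm is clear of everything.

```bash
python3 -c "
from cell import robot
print(robot.hand_in())"
```

```text
the job is handed in; nothing more can be done
None
```

I did all three steps and handed the job in at about 22 s of the 64 s; no verdict came back.

**What I did**
- **Grip:** The can stood beside the tube, so I first gripped the tube end to end. I set it down in the open and gripped it again across its width, near one end.
- **Button:** The tool stays upright and the bar blocks it over the button, so I pressed the button with the overhanging end of the tube. The tray sprang out.
- **Placing:** I lowered the tube into the tray until it touched the floor (about 7 N), let go, and backed away.
- **Closing:** I pushed the front panel in with the closed fingers until the force rose to about 19 N along the push, then backed off.

**Last checks**
- **Tray:** It looked the same as at the start in the side and top pictures, and was still shut over a second after I let go. I saw the tube lying flat before closing, but it can't be seen now.
- **Tin and case:** They looked unmoved in the final side picture.
- **Can:** It was behind the arm in that picture. It was standing in its place in the top picture taken when the tray opened, and nothing came near it afterwards.
- **Contact:** The wrist force was back to noise level, with the arm clear of everything.

**What disagreed with the description or plan**
- **Fingertips:** They ended about 33 mm short of the reported TCP. My first grasp closed above the tube without touching it, and I allowed for the offset from then on.
- **End of the push:** It stopped about 6 mm earlier than I had worked out. I took this as the tray's stop, but could not confirm it apart from the tray staying shut.
- **Bar:** It appeared about 4 mm nearer the front than calculated, so I kept the gripper further back when pressing.

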